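# Close the balance's battery bay and stack the L brackets on its pan for weighing

### The arm

A 6-joint arm with a two-finger parallel gripper is mounted at the origin on the work surface. World frame = base frame: x ahead of the robot, y to its left, z up, the work surface at z = 0. Lengths are in m, angles in rad, forces in N, time in s.
With the tool pointing down it reaches from about 0.35 to 0.975 m from the base axis. Payload 4.9 kg.
Tool frame: the origin (TCP) lies between the finger pads; the fingertips stand 22 mm ahead of it and the grasp point (between the pads) lies 3 mm ahead of it; z points along the fingers, y is the line along which they close (so a half turn about z gives the same grasp; the last joint's range is limited). The gripper opens to 85 mm and grips with 20 to 120 N. Pads are 22 mm wide; open, the fingers measure 114 mm over their backs; the gripper's body (76 mm by 85 mm) begins 54 mm behind the grasp point. The pads swing forward as they close: fully open they stand 13 mm farther back than shut.
Start: joints at [-1.386, 0.053, 1.613, -0, 1.476, -0.119], TCP at [0.187, -0.596, 0.253] pointing down, gripper open.
Joint ranges: [-3.01, 3.01], [-1.01, 2.22], [0.06, 2.58], [-1.02, 4.17], [0.09, 2.62], [-3.14, 3.14]. Speed limits (rad/s): [2.57, 2.57, 3.14, 3.14, 3.14, 3.14].

### API

Orientations are given as a unit quaternion [w, x, y, z].
In Python, from plant import state, grab_frame, get_calibration, job_done, recognise, regions_of gives the robot as it stands.
- The arm moves only by the tool apply_moves, never from a script. Its argument "targets" is a list of rows, each an object with "translation": the shift along the tool's x, y, z normalised to -1 to 1, where 1 is 100 mm, a list of three; "twist": the turn about the tool's z normalised to -1 to 1, where 1 is 0.1 rad; "hand": the opening, from 0 (shut) to 1 (fully open). A call has 1 to 8 rows; each row shifts and turns the commanded pose from where the row before left it, along the tool's axes as they then stand; what a row does not reach is not made up. A row lasts 1/10 s, in which the tool goes at most 50 mm and 8.59 degrees, less where a joint would pass 70% of its speed; a pose out of reach is approached as far as the arm can. A call with a number of a shift or a turn outside -1 to 1 is refused whole. A call with a gripper value outside its range is refused whole. The fingers move at their own pace and stop on an object; the grip force is fixed at half the most. Time passes only in rows, so rows that do not move let the fingers close. It gives the time, the measured TCP pose, the force, the opening and the grip force at its end, in the units of the state.
- state(): the state, without advancing time (a new reading comes with each control period).
- grab_frame(name): name is "scene" or "top"; returns the picture (400x640x3 uint8, red, green, blue); there is no depth.
- get_calibration(name): a dict with "camera_matrix" (3x3 intrinsics, pixels), "D" ([k1, k2, p1, p2, k3] as OpenCV has them; the pictures are not rectified), "pose" (4x4, takes a point from camera to world coordinates). Camera axes: x right, y up, looking along -z (the intrinsics and any distortion apply to the point x, -y, -z); pixel columns grow to the right and rows downward; lengths in m; the calibration is good to about 2 mm. A picture is of the moment at which its call begins. get_calibration takes no time and is no camera call.
- job_done(): hands the job in; it is judged then, once.
Trained networks look in the newest picture that a camera, given by its name, has taken for a name from the list of things; names that differ only in an ending like _2 or _b are one class to them, and where a whole thing is asked for, a point or a joint stands for the part that bears it (a point fixed in the world has none). Each returns a list of dicts, best first, with "score" (0 to 1); they miss things now and then, are a little off and sometimes report something else, mostly with a low value. They report only what shows in the picture. A call takes as long as a camera call. They do not tell look-alikes from the thing itself.
- recognise(camera, query): "point" ([x, y, z] in m, in world coordinates, good to about 4 mm: the middle of the surface that is visible of it).
- regions_of(camera, query): "pixels" (400x640 bool, what is visible of it).
The state is a dict: "time": time; "joint_pos": joint angles; "joint_vel": joint speeds; "joint_efforts": joint torques, N m; "tool_pos": TCP position; "tool_rot": TCP orientation; "contact_force": force on the tool from outside, world axes, zero at the start; "ft_torque": the same for the moment, N m; "gripper_width": opening from 0.0 (shut) to 1.0 (fully open); "grasp_force": force on a finger pad.
Only numpy, scipy, OpenCV 4.12 (cv2) and the standard library are available. Lean on these libraries where they do the work, as an engineer would, in place of code of your own. Each camera call takes 0.05 s, during which the arm holds its last target. There are 200 camera calls.

### The job

Get the balance ready and load it with the batch of L-shaped brackets: lay the loose battery cover in its bay and press it down at each of its four corners until all four clips have clicked home; then, with the pan still empty, press the zero key right down. Then stack every bracket there is on the middle of the pan in one flat, square, level pile with the bosses upward, each bracket turned half round from the one below it, so that the elbows alternate from one side to the other and the pile stays balanced. Do not tip over or push away the jars, the beaker or the wash bottle.

Things in the scene. Friction and masses are not known exactly. Their poses are not given: they have to be found in the camera images.
- pan (a point): centre of the top face of the balance's flat rectangular steel weighing pan, 190 (x) by 210 (y) mm, fixed, 76 mm above the bench, at the far end of the pale green balance (340 x 210 mm, fixed to the bench, its deck 58 mm above the bench). x points away from the balance's display end, z up
- bay (a point): centre of the floor of the battery bay near the display end of the balance, 58 mm above the bench. Opening 75 mm (its x) by 105 mm (its y) inside a fixed grey rim 6 mm wide and 10 mm high. Four yellow clip pins, 10 mm across, stand on the floor at x = +-25, y = +-38 mm, tops 6 mm above the floor until pressed in
- clip1 (a joint): clip pin at bay x = +25, y = +38 mm: m pressed down, 0 standing proud, 0.006 clicked home. It takes about 8 N pressed on it through the cover's corner, has no spring, and stays where it is pushed. Home when beyond 0.0045
- clip2 (a joint): the same, at bay x = +25, y = -38 mm
- clip3 (a joint): the same, at bay x = -25, y = -38 mm
- clip4 (a joint): the same, at bay x = -25, y = +38 mm
- key (a joint): travel of the zero key, m: 0 up, 0.006 fully down (about 5 N; springs back). Counts as pressed beyond 0.004
- key_top (a point): top centre of the round white zero key of 28 mm diameter, on the deck beside the bay (95 mm to its +y side); pressed downward
- cover_c (a point): loose battery cover: pale green plate 70 (x) by 100 (y) by 13 mm, lower 6 mm stepped in 3 mm all round; this point is its middle, 6.5 mm above its underside. A grey grip rib 14 mm wide (x), 50 long (y), 20 high stands on its top centre. Round press marks at x = +-25, y = +-37 mm. Fits the bay either way round, long side along bay y; home, its underside is on the bay floor. 90 g
- bracket1_c (a point): a cast L bracket, all five alike, about 0.26 kg: two flat legs 42 mm wide, 14 mm thick, along two sides of a 100 x 100 mm square. This point is the centre of that square, half-way up the 14 mm; z up. One leg covers x -50 to -8, y -50 to 50 mm, the other y -50 to -8, x -50 to 50 mm, so the elbow lies towards -x, -y. Centre of mass at about x = y = -11 mm (may be absent)
- bracket1_elbow (a point): middle of that bracket's elbow, at x = y = -29 mm from its centre point, half-way up the 14 mm; above it a round steel boss, 28 mm across and 6 mm high, stands on the top face
- bracket2_c (a point): another such bracket, same point and axes (may be absent)
- bracket2_elbow (a point): middle of that bracket's elbow, at x = y = -29 mm from its centre point, half-way up the 14 mm; above it a round steel boss, 28 mm across and 6 mm high, stands on the top face
- bracket3_c (a point): another such bracket, same point and axes (may be absent)
- bracket3_elbow (a point): middle of that bracket's elbow, at x = y = -29 mm from its centre point, half-way up the 14 mm; above it a round steel boss, 28 mm across and 6 mm high, stands on the top face
- bracket4_c (a point): another such bracket, same point and axes (may be absent)
- bracket4_elbow (a point): middle of that bracket's elbow, at x = y = -29 mm from its centre point, half-way up the 14 mm; above it a round steel boss, 28 mm across and 6 mm high, stands on the top face
- bracket5_c (a point): another such bracket, same point and axes (may be absent)
- bracket5_elbow (a point): middle of that bracket's elbow, at x = y = -29 mm from its centre point, half-way up the 14 mm; above it a round steel boss, 28 mm across and 6 mm high, stands on the top face
- jar1: bystander: amber glass sample jar, 60 mm across, 90 mm high; origin under its centre
- jar2: bystander: clear glass sample jar, 70 mm across, 100 mm high; origin under its centre
- beaker: bystander: glass beaker, 64 mm across, 80 mm high; origin under its centre
- wash_bottle: bystander: white plastic wash bottle with a red cap, 64 mm across, 160 mm high; origin under its centre
Mind the look-alikes: they are no part of the job. Leave any green look-alike of the part that bears bracket1_c alone.

How it is judged:
By the outcome, as a careful person would: the job done as asked, in the order asked, and still so for the second after the job is handed in, with the robot touching nothing.
Of bracket1, bracket2, bracket3, bracket4, bracket5 only 3 to 5 are there at a start; the rules pass over those that are not, and their reading is None.
At some moment in a run one of bracket1, bracket2, bracket3, bracket4, bracket5, cover may be knocked a few centimetres aside while the robot is not near it.
It also fails if it takes over 210 s, if anything falls off the work surface, if the arm or the gripper's body presses on something with over 40 N, if the wrist force passes 120 N, or if a joint passes its speed limit or range.

## Working session

There is one attempt and no reset: what is moved stays moved. The work goes in short steps, Python scripts to look and compute and a tool call to move; the robot and the scene stay as the last step left them, time stands still between calls to the robot, and variables do not carry over. Pictures are saved under pics/ and viewed, at most 14 in all, crops included, and the job is handed in when it is done.

Besides the shell and the picture viewer there is one more tool, called as name(argument=value, ...), one argument or row to a line, values as JSON. apply_moves: Moves the arm, as the interface text tells. Its arguments: {"type":"object","properties":{"targets":{"type":"array"}},"required":["targets"]}

```bash
ls; mkdir -p pics
cat > h.py <<'E'
import numpy as np, cv2
from plant import *
def save(n,f,crop=None,s=1):
    im=grab_frame(n)
    if crop: im=im[crop[1]:crop[3],crop[0]:crop[2]]
    if s!=1: im=cv2.resize(im,None,fx=s,fy=s,interpolation=cv2.INTER_CUBIC)
    cv2.imwrite('pics/'+f,im[:,:,::-1])
def ray(n,px):
    c=get_calibration(n);K=np.array(c['camera_matrix']);D=np.array(c['D']);T=np.array(c['pose'])
    u=cv2.undistortPoints(np.array(px,float).reshape(-1,1,2),K,D).reshape(-1,2)
    d=np.c_[u[:,0],-u[:,1],-np.ones(len(u))]@T[:3,:3].T
    return T[:3,3],d
def at_z(n,px,z):
    o,d=ray(n,px); return o+d*((z-o[2])/d[:,2])[:,None]
def proj(n,P):
    c=get_calibration(n);K=np.array(c['camera_matrix']);D=np.array(c['D']);T=np.array(c['pose'])
    q=(np.array(P,float).reshape(-1,3)-T[:3,3])@T[:3,:3]
    q=q*[1,-1,-1]
    return cv2.projectPoints(q,np.zeros(3),np.zeros(3),K,D)[0].reshape(-1,2)
E
python3 - <<'E'
from h import *
s=state();print(s)
for n in('scene','top'):
    c=get_calibration(n);print(n,np.round(c['pose'],3).tolist(),np.round(c['camera_matrix'],1).tolist(),c['D'])
    save(n,n+'0.png')
    for q in ('pan','bay','key_top','cover_c','bracket1_c','bracket1_elbow','jar1','jar2','beaker','wash_bottle'):
        try:print(q,[(np.round(r['point'],3).tolist(),round(r['score'],2)) for r in recognise(n,q)])
        except Exception as e: print(q,e)
E
```

```text
pics
{'time': 0.0, 'joint_pos': array([-1.38599728e+00,  5.33575901e-02,  1.61425357e+00,  5.72740922e-06,
        1.47597063e+00, -1.18978968e-01]), 'joint_vel': array([-0.00109506,  0.00025771,  0.00086764, -0.00069808, -0.00044246,
        0.00063026]), 'joint_efforts': array([-8.02656723e-05, -3.93676364e+01, -3.70176995e+01, -1.60626013e-05,
        6.99044263e-03, -1.18044727e-05]), 'tool_pos': array([ 0.18686646, -0.59583043,  0.25208665]), 'tool_rot': array([-9.94123877e-04,  9.88486577e-01,  1.51305316e-01, -2.98763607e-05]), 'contact_force': array([ 0.60377499, -0.01458682, -1.01019508]), 'ft_torque': array([ 0.08446641,  0.04770552, -0.02092687]), 'grasp_force': 0.0, 'gripper_width': 0.9986795625947744}
scene [[0.088, -0.778, 0.622, 1.51], [0.996, 0.076, -0.046, 0.05], [-0.012, 0.623, 0.782, 1.299], [0.0, 0.0, 0.0, 1.0]] [[380.6, 0.0, 314.9], [0.0, 380.6, 204.4], [0.0, 0.0, 1.0]] [-0.07486213  0.          0.          0.          0.        ]
pan [([0.558, -0.17, 0.074], 0.91)]
bay [([0.562, -0.169, 0.072], 0.62)]
key_top [([0.381, 0.351, 0.016], 0.54), ([0.67, 0.241, 0.009]
[... 542 characters left out ...]
[-0.017, 0.986, -0.164, 0.289], [-1.0, -0.017, 0.0, 0.093], [-0.002, 0.164, 0.986, 1.823], [0.0, 0.0, 0.0, 1.0]] [[415.8, 0.0, 317.6], [0.0, 415.8, 200.6], [0.0, 0.0, 1.0]] [-0.00252672  0.          0.          0.          0.        ]
pan [([0.504, -0.167, 0.08], 0.88)]
bay [([0.505, -0.168, 0.076], 0.87)]
key_top []
cover_c [([0.659, 0.241, 0.014], 0.92)]
bracket1_c [([0.372, 0.354, 0.011], 0.75), ([0.362, 0.691, 0.018], 0.74)]
bracket1_elbow [([0.372, 0.357, 0.012], 0.86)]
jar1 [([0.796, 0.089, 0.098], 0.67), ([0.334, 0.204, 0.093], 0.52)]
jar2 [([0.796, 0.089, 0.098], 0.67), ([0.334, 0.204, 0.093], 0.52)]
beaker [([0.714, 0.384, 0.038], 0.68), ([0.333, 0.205, 0.093], 0.34)]
wash_bottle []
```

View pics/scene0.png

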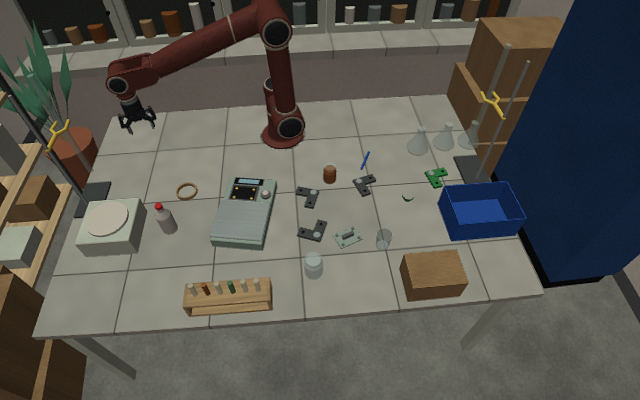

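View pics/top0.png

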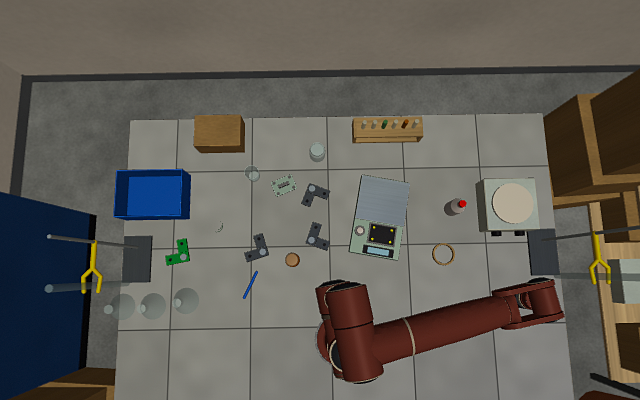

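The scene shows three dark L brackets (scene px (310,195), (363,184), (312,232)) and a green look-alike at (435,177), which I leave alone. The cover is at (347,237) and the balance at (245,212). Next I'll view an enlarged crop of each camera.

Run:
```python
from h import *
save('top','t1.png',(240,165,415,285),4.5)
save('scene','s1.png',(200,155,400,285),4)
```

```text
(no output)
```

View pics/t1.png

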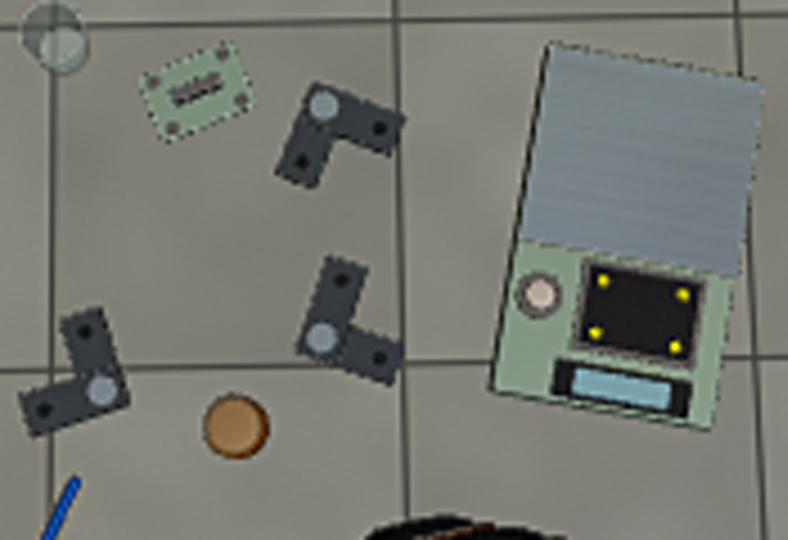

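View pics/s1.png

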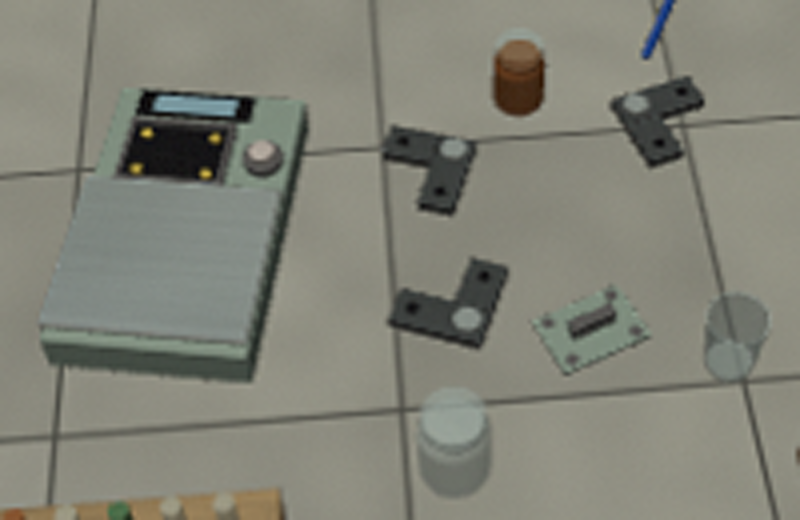

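The three dark brackets are all boss-up. In the top crop they sit at full-picture px (315,193), (318,237) and (257,249). The cover at (284,185) has its rib up, and the bay is open with four yellow pins at about (382,235). I'll fit silhouettes next.

```bash
cat >> h.py <<'E'
from scipy.optimize import minimize
S=4
def Rz(a): return np.array([[np.cos(a),-np.sin(a),0],[np.sin(a),np.cos(a),0],[0,0,1]])
def box(x0,x1,y0,y1,z0,z1): return np.array([[x,y,z] for x in(x0,x1) for y in(y0,y1) for z in(z0,z1)])/1e3
BR=[box(-50,-8,-50,50,-7,7),box(-50,50,-50,-8,-7,7)]
BOSS=np.array([[-29+16*np.cos(a),-29+16*np.sin(a),z] for a in np.linspace(0,6.28,16) for z in(6,14)])/1e3
COV=[box(-35,35,-50,50,-.5,6.5),box(-32,32,-47,47,-6.5,-.5)]
PAN=[box(-95,95,-105,105,0,0)]
def m_br(c): return (c.max(2)<88)&(c[...,1]<c[...,0]+18)
def m_cov(c): return (c[...,1]>c[...,0]+6)&(c[...,1]>c[...,2]+1)&(c[...,1]>70)
def m_pan(c): return (c[...,2]>c[...,0]+9)&(c[...,2]>c[...,1]+2)&(c[...,2]>100)
def fit(parts,maskf,x0,z,yaws,cams=('top','scene'),ign=None,fill=False,pad=14,dbg=None):
    data=[]
    for n in cams:
        im=grab_frame(n); P=np.vstack(parts); r=np.abs(P[:,:2]).max()*1.3
        q=proj(n,[[x0[0]+a*r,x0[1]+b*r,z] for a in(-1,1) for b in(-1,1)])
        lo=np.maximum(q.min(0)-pad,0).astype(int); hi=np.minimum(q.max(0)+pad,[639,399]).astype(int)
        c=cv2.resize(im[lo[1]:hi[1],lo[0]:hi[0]],None,fx=S,fy=S,interpolation=cv2.INTER_LINEAR).astype(int)
        m=maskf(c).astype(np.uint8)
        m=cv2.morphologyEx(m,cv2.MORPH_CLOSE,np.ones((7,7)))
        nl,lab,st,ce=cv2.connectedComponentsWithStats(m)
        pc=(proj(n,[[x0[0],x0[1],z]])[0]-lo+.5)*S
        k=max(range(1,nl),key=lambda i:st[i,4]-3*np.sum((ce[i]-pc)**2)**.5)
        m=(lab==k).astype(np.uint8)
        if fill:
            cs,_=cv2.findContours(m,0,2); cv2.drawContours(m,cs,-1,1,-1)
        data.append((n,lo,m))
        if dbg: cv2.imwrite(f'pics/{dbg}_{n}.png',m*255)
    def pl(n,lo,P,p,img):
        W=P@Rz(p[2]).T+[p[0],p[1],z]
        q=(proj(n,W)-lo+.5)*S-.5
        cv2.fillConvexPoly(img,np.round(cv2.convexHull(q.astype(np.float32))*16).astype(np.int32),1,cv2.LINE_8,4)
    def cost(p,full=False):
        cc=[]
        for n,lo,m in data:
            r=np.zeros_like(m)
            for P in parts: pl(n,lo,P,p,r)
            v=np.ones_like(m)
            if ign is not None:
                b=np.zeros_like(m); pl(n,lo,ign,p,b); v=1-b
            cc.append(float(((r!=m)*v).sum()/r.sum()))
        return cc if full else sum(cc)
    best=None
    for a in yaws:
        r=minimize(cost,[x0[0],x0[1],a],method='Nelder-Mead',options=dict(initial_simplex=np.array([[x0[0],x0[1],a],[x0[0]+.012,x0[1],a],[x0[0],x0[1]+.012,a],[x0[0],x0[1],a+.25]]),xatol=1e-4,fatol=1e-4))
        if best is None or r.fun<best.fun: best=r
    return best.x,cost(best.x,True)
def bracket(x0,z=.007,**k):
    return fit(BR,m_br,x0,z,np.arange(-3,3.2,.7),ign=BOSS,**k)
def cover(x0,z=.0065,**k):
    return fit(COV,m_cov,x0,z,np.arange(-1.5,1.5,.5),fill=True,**k)
def yawtool():
    w,x,y,z=state()['tool_rot']; return np.arctan2(2*(x*y+w*z),1-2*(y*y+z*z))
def go(x,y,z,yaw):
    """tool-frame move (units of rows: 100mm, .1rad); yaw = angle of tool x axis, tool down"""
    s=state(); p=s['tool_pos']; a=yawtool(); d=np.array([x,y,z])-p
    t=(yaw-a+np.pi/2)%np.pi-np.pi/2
    X=np.array([np.cos(a),np.sin(a),0]);Y=np.array([np.sin(a),-np.cos(a),0])
    print('tool x,y,z mm',np.round([d@X*1e3,d@Y*1e3,-d[2]*1e3],1),'twist(.1rad; sign + about tool z)',np.round(-t*10,2),'or',np.round(-(t-np.sign(t)*np.pi)*10,1),'j6',round(s['joint_pos'][5],2))
E
cat > m0.py <<'E'
from h import *
for c in ('top','scene'):
    im=grab_frame(c).astype(int)
    y=((im[...,0]>130)&(im[...,1]>120)&(im[...,2]<90)).astype(np.uint8)
    q=proj(c,[.45,-.17,.06])[0].astype(int); 
    m=np.zeros_like(y); m[q[1]-50:q[1]+50,q[0]-50:q[0]+50]=1
    n,l,s,ce=cv2.connectedComponentsWithStats(y*m)
    # intensity-weighted centroid
    for i in range(1,n):
        x0,y0,w,h=s[i,:4]; sl=np.s_[y0-2:y0+h+2,x0-2:x0+w+2]; wt=np.clip((im[sl][...,0]+im[sl][...,1])/2-im[sl][...,2]-15,0,None)
        g=np.mgrid[y0-2:y0+h+2,x0-2:x0+w+2]
        px=[(g[1]*wt).sum()/wt.sum()+0,(g[0]*wt).sum()/wt.sum()]
        print(c,np.round(px,1),np.round(at_z(c,[px],.064)[0],4))
for c in (('top',),('scene',),('top','scene')):
    print('pan',c,fit(PAN,m_pan,(.575,-.17),.076,[-.4,-.2,0,.2],cams=c,dbg='pan'))
    print('cov',c,cover((.662,.241),cams=c,dbg='cov'))
    for i,x in enumerate([(.63,.11),(.43,.10),(.40,.36)]):
        pass
for c in ('top','scene'):
    im=grab_frame(c).astype(int); 
    for P in ((.66,.241,.013),(.575,-.17,.076)):
        q=proj(c,P)[0].round().astype(int); print(c,q,im[q[1]-2:q[1]+3:4,q[0]-12:q[0]+13:6].tolist())
o=at_z('top',[(315,193),(318,238),(257,250)],.014);print(o)
for i,x in enumerate(o):
    for c in (('top',),('scene',),('top','scene')): print('br',i,c,bracket(x[:2],cams=c,dbg=f'br{i}'))
E
python3 m0.py
```

```text
top [373.6 226.9] [ 0.4645 -0.1433  0.064 ]
top [391.3 230. ] [ 0.45   -0.2178  0.064 ]
top [371.8 238.5] [ 0.4155 -0.1338  0.064 ]
top [389.6 241.6] [ 0.4009 -0.2081  0.064 ]
scene [236.3 187.8] [ 0.4029 -0.2089  0.064 ]
scene [253.3 189.1] [ 0.4178 -0.1349  0.064 ]
scene [233.6 196.7] [ 0.4523 -0.2183  0.064 ]
scene [251. 198.] [ 0.4669 -0.1441  0.064 ]
pan ('top',) (array([ 0.57713976, -0.18415989, -0.21287197]), [0.08099937254007188])
cov ('top',) (array([0.66368647, 0.24318558, 0.3732255 ]), [0.02749438007954349])
pan ('scene',) (array([ 0.67971608, -0.216122  , -0.09238454]), [1.0348253214857333])
cov ('scene',) (array([0.6626679, 0.2420219, 0.3824928]), [0.0899615137908916])
pan ('top', 'scene') (array([ 0.57979853, -0.18303697, -0.19430737]), [0.07445351292734433, 1.0395510255127565])
cov ('top', 'scene') (array([0.66351262, 0.24282678, 0.37020747]), [0.031395549422114886, 0.09105456873099696])
top [284 186] [[[113, 128, 112], [90, 106, 92], [93, 89, 86], [125, 143, 124], [130, 128, 119]], [[124, 121, 115], [124, 143, 124], [125, 144, 125], [123, 142, 124], [112, 124, 110]]]

[... 1314 characters left out ...]
t(initial_simplex=np.array([[x0[0],x0[1],a],[x0[0]+.012,x0[1],a],[x0[0],x0[1]+.012,a],[x0[0],x0[1],a+.25]]),xatol=1e-4,fatol=1e-4))
    res = _minimize_neldermead(fun, x0, args, callback, bounds=bounds,
                               **options)
    fxcc = func(xcc)
    fx = function(np.copy(x), *(wrapper_args + args))
  File "h.py", line 59, in cost
    b=np.zeros_like(m); pl(n,lo,ign,p,b); v=1-b
                        ~~^^^^^^^^^^^^^^
  File "h.py", line 50, in pl
    q=(proj(n,W)-lo+.5)*S-.5
       ~~~~^^^^^
  File "h.py", line 16, in proj
    c=get_calibration(n);K=np.array(c['camera_matrix']);D=np.array(c['D']);T=np.array(c['pose'])
ValueError: time passes only in moves, steps and waits
```

```bash
cat > p.py <<'E'
s=open('h.py').read()
s=s.replace("from plant import *\n","from plant import *\nfrom plant import get_calibration as _gc\n_C={}\ndef get_calibration(n):\n    if n not in _C: _C[n]=_gc(n)\n    return _C[n]\n",1)
open('h.py','w').write(s)
E
python3 p.py
python3 - <<'E'
from h import *
t=np.array([(548,42),(765,82),(737,275),(520,238)])/4.5+[240,165]-.4
s=np.array([(88,182),(283,189),(243,338),(40,326)])/4+[200,155]-.4
for n,q in(('top',t),('scene',s)):
    w=at_z(n,q,.076);print(n,np.round(w,4).tolist(),np.round(w.mean(0),4),np.linalg.norm(w-np.roll(w,1,0),axis=1).round(3))
    print(n,'key',at_z(n,[(540/4.5+239.6,294/4.5+164.6)] if n=='top' else [(262/4+199.6,150/4+154.6)],.068))
for i,x in enumerate([(.607,.101),(.425,.093),(.378,.358)]):
    for c in (('top',),('scene',),('top','scene')): print('br',i,c,bracket(x,cams=c,dbg=f'br{i}'))
print(cv2.imread('pics/br0_top.png').shape)
a=[cv2.resize(cv2.imread(f'pics/{k}_{n}.png'),(190,190)) for n in('top','scene') for k in('pan','cov','br0','br1')]
cv2.imwrite('pics/m.png',np.vstack([np.hstack(a[:4]),np.hstack(a[4:])]))
E
```

```text
top [[0.6926, -0.098, 0.076], [0.65, -0.3033, 0.076], [0.4661, -0.2673, 0.076], [0.5044, -0.0652, 0.076]] [ 0.5783 -0.1835  0.076 ] [0.191 0.21  0.187 0.206]
top key [[ 0.45211264 -0.08308211  0.068     ]]
scene [[0.4764, -0.2652, 0.076], [0.5058, -0.0614, 0.076], [0.6869, -0.1027, 0.076], [0.6546, -0.3007, 0.076]] [ 0.5809 -0.1825  0.076 ] [0.182 0.206 0.186 0.201]
scene key [[ 0.4434733  -0.08367707  0.068     ]]
br 0 ('top',) (array([ 0.60731041,  0.10202473, -3.53241515]), [0.19605791034362463])
br 0 ('scene',) (array([0.60829883, 0.10024874, 2.75771109]), [0.08426250398215993])
br 0 ('top', 'scene') (array([0.60758263, 0.10164242, 2.75970574]), [0.20132127955493742, 0.08769132653061225])
br 1 ('top',) (array([ 0.4346483 ,  0.08606823, -1.9003974 ]), [0.2374661246612466])
br 1 ('scene',) (array([ 0.43592474,  0.08590486, -1.89831526]), [0.08560984994228549])
br 1 ('top', 'scene') (array([ 0.43544024,  0.08604543, -1.89891719]), [0.24126230064472345, 0.08851766513056836])
br 2 ('top',) (array([0.39062532, 0.37065261, 0.30422543]), [0.2361088211046991])
br 2 ('scene',) (array([0.3910674 , 0.36970185, 0.29319417]), [0.0867992766726944])
br 2 ('top', 'scene') (array([0.39060801, 0.37013481, 0.30488286]), [0.24508196721311476, 0.08909895414320193])
(228, 232, 3)
```

View pics/m.png

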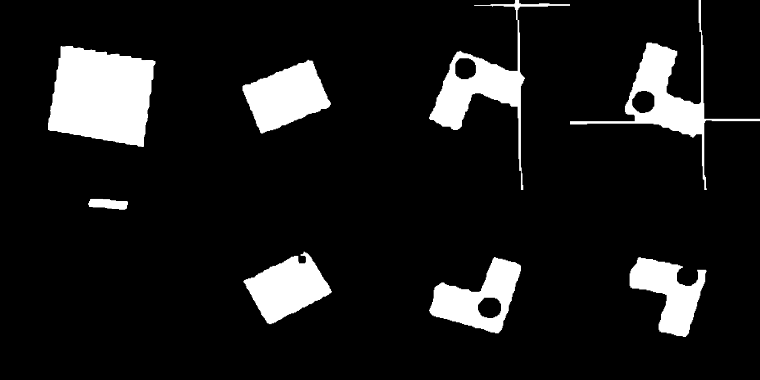

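The masks are clean and the two cameras agree:

| Thing | Position (m) | Yaw (rad) |
|---|---|---|
| Bay | (.434, -.176) | -.192 |
| Pan | (.5795, -.183) | -.192 |
| Key | (.452, -.083) | – |
| Cover | (.6633, .2426) | .373 |

Next I turn the tool to about 1.944.

apply_moves(
  targets=[
    {"translation": [0,0,0],"twist": -1,"hand": 0.7},
    {"translation": [0,0,0],"twist": -1,"hand": 0.7},
    {"translation": [0,0,0],"twist": -1,"hand": 0.7},
    {"translation": [0,0,0],"twist": -1,"hand": 0.7},
    {"translation": [0,0,0],"twist": -1,"hand": 0.7},
    {"translation": [0,0,0],"twist": -1,"hand": 0.7},
    {"translation": [0,0,0],"twist": -1,"hand": 0.7},
    {"translation": [0,0,0],"twist": -1,"hand": 0.7},
  ],
)

```text
time: 3.4
tool_pos: [0.187, -0.5964, 0.2533]
tool_rot: [-0.0, 0.85, 0.526, 0.0]
contact_force: [-0.3, 0.9, 0.6]
gripper_width: 0.695
grasp_force: 0.0
```

apply_moves(
  targets=[
    {"translation": [0,0,0],"twist": -1,"hand": 0.7},
    {"translation": [0,0,0],"twist": -1,"hand": 0.7},
    {"translation": [0,0,0],"twist": -1,"hand": 0.7},
    {"translation": [0,0,0],"twist": -1,"hand": 0.7},
    {"translation": [0,0,0],"twist": -1,"hand": 0.7},
    {"translation": [0,0,0],"twist": -1,"hand": 0.7},
    {"translation": [0,0,0],"twist": -1,"hand": 0.7},
    {"translation": [0,0,0],"twist": -1,"hand": 0.7},
  ],
)

```text
time: 4.2
tool_pos: [0.187, -0.5963, 0.2533]
tool_rot: [-0.0, 0.578, 0.816, -0.0]
contact_force: [-0.2, -0.6, 0.4]
gripper_width: 0.701
grasp_force: 0.0
```

```bash
python3 -c "
from h import *
print(state()['joint_pos'],state()['tool_pos'],yawtool())
go(.6633,.2426,.15,1.944)"
```

```text
[-1.38598074e+00  5.27002241e-02  1.61292150e+00 -4.78162072e-05
  1.47601751e+00 -1.72309679e+00] [ 0.18695946 -0.59634681  0.25329058] 1.9079168973639102
tool x,y,z mm [634.2 727.  103.3] twist(.1rad; sign + about tool z) -0.36 or 31.1 j6 -1.72
```

apply_moves(
  targets=[
    {"translation": [0.3,0.34,0],"twist": 0,"hand": 0.7},
    {"translation": [0.3,0.34,0],"twist": 0,"hand": 0.7},
    {"translation": [0.3,0.34,0],"twist": 0,"hand": 0.7},
    {"translation": [0.3,0.34,0],"twist": 0,"hand": 0.7},
    {"translation": [0.3,0.34,0],"twist": 0,"hand": 0.7},
    {"translation": [0.3,0.34,0],"twist": 0,"hand": 0.7},
    {"translation": [0.3,0.34,0],"twist": 0,"hand": 0.7},
    {"translation": [0.3,0.34,0],"twist": 0,"hand": 0.7},
  ],
)

```text
time: 5.0
tool_pos: [0.3661, -0.279, 0.2536]
tool_rot: [0.001, 0.58, 0.814, -0.0]
contact_force: [0.8, 0.4, -0.3]
gripper_width: 0.701
grasp_force: 0.0
```

apply_moves(
  targets=[
    {"translation": [0.3,0.34,0],"twist": 0,"hand": 0.7},
    {"translation": [0.3,0.34,0],"twist": 0,"hand": 0.7},
    {"translation": [0.3,0.34,0],"twist": 0,"hand": 0.7},
    {"translation": [0.3,0.34,0],"twist": 0,"hand": 0.7},
    {"translation": [0.3,0.34,0],"twist": 0,"hand": 0.7},
    {"translation": [0.3,0.34,0],"twist": 0,"hand": 0.7},
    {"translation": [0.3,0.34,0],"twist": 0,"hand": 0.7},
    {"translation": [0.3,0.34,0],"twist": 0,"hand": 0.7},
  ],
)

```text
time: 5.8
tool_pos: [0.5449, 0.037, 0.2536]
tool_rot: [0.0, 0.58, 0.815, 0.0]
contact_force: [0.6, -0.0, -0.0]
gripper_width: 0.702
grasp_force: 0.0
```

```bash
python3 -c "
from h import *
print(state()['joint_pos'],state()['tool_pos'],yawtool())
go(.6633,.2426,.15,1.944)"
```

```text
[-6.83773409e-02 -1.36839119e-01  1.79630800e+00 -1.82262039e-04
  1.48136767e+00 -4.01735251e-01] [0.54485948 0.03701273 0.25357959] 1.9041703018512273
tool x,y,z mm [155.5 179.2 103.6] twist(.1rad; sign + about tool z) -0.4 or 31.0 j6 -0.4
```

apply_moves(
  targets=[
    {"translation": [0.31,0.36,0],"twist": 0,"hand": 0.7},
    {"translation": [0.31,0.36,0],"twist": 0,"hand": 0.7},
    {"translation": [0.31,0.36,0],"twist": 0,"hand": 0.7},
    {"translation": [0.31,0.36,0],"twist": 0,"hand": 0.7},
    {"translation": [0.31,0.36,0.3],"twist": 0,"hand": 0.7},
    {"translation": [0,0,0.4],"twist": -0.4,"hand": 0.7},
    {"translation": [0,0,0.3],"twist": 0,"hand": 0.6},
    {"translation": [0,0,0],"twist": 0,"hand": 0.6},
  ],
)

```text
time: 6.6
tool_pos: [0.6575, 0.2355, 0.1495]
tool_rot: [-0.004, 0.563, 0.826, -0.004]
contact_force: [-1.1, 0.1, -0.4]
gripper_width: 0.594
grasp_force: 0.0
```

```bash
python3 -c "
from h import *
save('scene','s2.png',(270,150,420,270),5)
save('top','t2.png',(230,140,350,230),5)
go(.6633,.2426,.047,1.944)"
```

```text
tool x,y,z mm [  5.5   4.8 109.5] twist(.1rad; sign + about tool z) -0.0 or 31.4 j6 -0.14
```

View pics/s2.png

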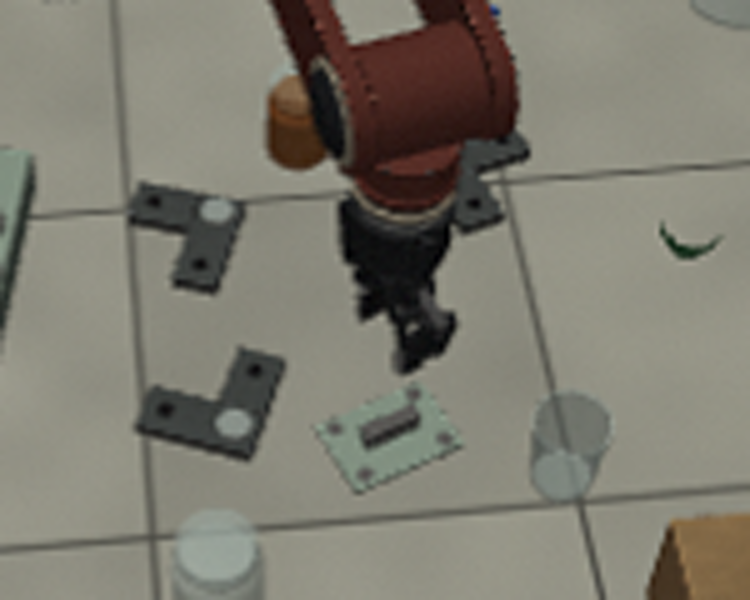

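The fingers hover over the cover, which hasn't moved. I'm going down to grip the rib.

apply_moves(
  targets=[
    {"translation": [0.06,0.05,0.4],"twist": 0,"hand": 0.5},
    {"translation": [0,0,0.4],"twist": 0,"hand": 0.5},
    {"translation": [0,0,0.2],"twist": 0,"hand": 0.5},
    {"translation": [0,0,0],"twist": 0,"hand": 0.5},
    {"translation": [0,0,0],"twist": 0,"hand": 0.5},
  ],
)

```text
time: 7.2
tool_pos: [0.6653, 0.2435, 0.0598]
tool_rot: [0.001, 0.564, 0.826, 0.002]
contact_force: [-0.1, 0.7, 1.3]
gripper_width: 0.498
grasp_force: 0.0
```

```bash
python3 -c "
from h import *
go(.6633,.2426,.038,1.944)"
```

```text
tool x,y,z mm [-0.1 -2.2 21.8] twist(.1rad; sign + about tool z) -0.01 or 31.4 j6 -0.13
```

apply_moves(
  targets=[
    {"translation": [0,-0.02,0.12],"twist": 0,"hand": 0.5},
    {"translation": [0,0,0.1],"twist": 0,"hand": 0.5},
    {"translation": [0,0,0],"twist": 0,"hand": 0.4},
    {"translation": [0,0,0],"twist": 0,"hand": 0},
    {"translation": [0,0,0],"twist": 0,"hand": 0},
    {"translation": [0,0,0],"twist": 0,"hand": 0},
    {"translation": [0,0,0],"twist": 0,"hand": 0},
    {"translation": [0,0,0],"twist": 0,"hand": 0},
  ],
)

```text
time: 8.0
tool_pos: [0.6623, 0.2428, 0.0356]
tool_rot: [0.001, 0.564, 0.826, 0.001]
contact_force: [-0.1, 0.1, 4.8]
gripper_width: 0.148
grasp_force: 61.5
```

apply_moves(
  targets=[
    {"translation": [0,0,-0.1],"twist": 0,"hand": 0},
    {"translation": [0,0,-0.4],"twist": 0,"hand": 0},
    {"translation": [0,0,-0.4],"twist": 0,"hand": 0},
    {"translation": [0,0,-0.5],"twist": 0,"hand": 0},
    {"translation": [0,0,0],"twist": 0.8,"hand": 0},
    {"translation": [0,0,0],"twist": 0.8,"hand": 0},
    {"translation": [0,0,0],"twist": 1,"hand": 0},
    {"translation": [0,0,0],"twist": 1,"hand": 0},
  ],
)

```text
time: 8.8
tool_pos: [0.6608, 0.2424, 0.1738]
tool_rot: [-0.001, 0.704, 0.71, -0.001]
contact_force: [0.2, 0.1, -1.0]
gripper_width: 0.148
grasp_force: 60.7
```

```bash
python3 -c "
from h import *
go(.4338,-.1762,.15,1.379)"
```

```text
tool x,y,z mm [-416.6 -230.7   23.8] twist(.1rad; sign + about tool z) 2.01 or -29.4 j6 0.24
```

apply_moves(
  targets=[
    {"translation": [-0.34,-0.19,0],"twist": 0,"hand": 0},
    {"translation": [-0.34,-0.19,0],"twist": 0,"hand": 0},
    {"translation": [-0.34,-0.19,0],"twist": 0,"hand": 0},
    {"translation": [-0.34,-0.19,0],"twist": 0,"hand": 0},
    {"translation": [-0.34,-0.19,0],"twist": 0,"hand": 0},
    {"translation": [-0.34,-0.19,0],"twist": 0,"hand": 0},
    {"translation": [-0.34,-0.19,0],"twist": 0,"hand": 0},
    {"translation": [-0.34,-0.19,0],"twist": 0,"hand": 0},
  ],
)

```text
time: 9.6
tool_pos: [0.5115, -0.0324, 0.1739]
tool_rot: [-0.001, 0.702, 0.712, -0.0]
contact_force: [0.3, -0.2, -1.4]
gripper_width: 0.145
grasp_force: 60.7
```

apply_moves(
  targets=[
    {"translation": [-0.34,-0.19,0],"twist": 0,"hand": 0},
    {"translation": [-0.34,-0.19,0],"twist": 0,"hand": 0},
    {"translation": [-0.34,-0.19,0],"twist": 0,"hand": 0},
    {"translation": [-0.34,-0.19,0],"twist": 0,"hand": 0},
    {"translation": [0,0,0],"twist": 1,"hand": 0},
    {"translation": [0,0,0],"twist": 1,"hand": 0},
    {"translation": [0,0,0],"twist": 0,"hand": 0},
    {"translation": [0,0,0],"twist": 0,"hand": 0},
  ],
)

```text
time: 10.4
tool_pos: [0.4385, -0.168, 0.1742]
tool_rot: [-0.0, 0.769, 0.639, -0.0]
contact_force: [-0.8, 0.0, -0.4]
gripper_width: 0.149
grasp_force: 60.7
```

```bash
python3 -c "
from h import *
go(.4338,-.1762,.13,1.379)
for i in range(3): grab_frame('top'); print(state()['tool_pos'],yawtool())
"
```

```text
tool x,y,z mm [-8.9 -3.2 44.2] twist(.1rad; sign + about tool z) 0.07 or -31.3 j6 -0.34
[ 0.43867563 -0.16800359  0.17426374] 1.3859162820446946
[ 0.43879953 -0.16797859  0.17436197] 1.3857206233261827
[ 0.4388946  -0.16797471  0.17442902] 1.385551237787761
```

apply_moves(
  targets=[
    {"translation": [-0.09,-0.03,0.2],"twist": 0.07,"hand": 0},
    {"translation": [0,0,0.3],"twist": 0,"hand": 0},
    {"translation": [0,0,0],"twist": 0,"hand": 0},
    {"translation": [0,0,0],"twist": 0,"hand": 0},
  ],
)

```text
time: 10.95
tool_pos: [0.434, -0.1762, 0.1244]
tool_rot: [-0.001, 0.772, 0.636, -0.0]
contact_force: [0.2, -0.1, -0.5]
gripper_width: 0.145
grasp_force: 60.7
```

```bash
python3 -c "
from h import *
go(.4338,-.1762,.101,1.379)
save('scene','s3.png',(200,140,300,220),7)
save('top','t3.png',(340,190,430,265),7)
"
```

```text
tool x,y,z mm [-0.  -0.2 23.4] twist(.1rad; sign + about tool z) -0.01 or 31.4 j6 -0.35
```

View pics/s3.png

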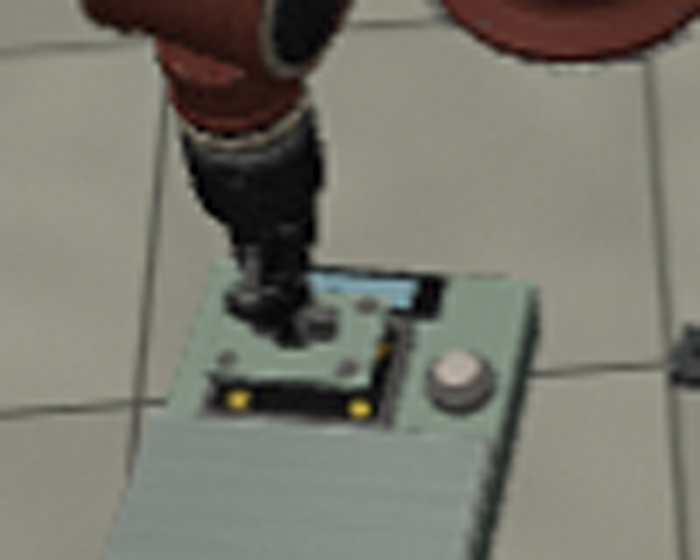

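The cover is held level over the bay, square to the rim. I'm lowering it.

apply_moves(
  targets=[
    {"translation": [0,0,0.12],"twist": 0,"hand": 0},
    {"translation": [0,0,0.08],"twist": 0,"hand": 0},
    {"translation": [0,0,0.02],"twist": 0,"hand": 0},
    {"translation": [0,0,0.02],"twist": 0,"hand": 0},
    {"translation": [0,0,0],"twist": 0,"hand": 0},
  ],
)

```text
time: 11.55
tool_pos: [0.4342, -0.1766, 0.1003]
tool_rot: [-0.0, 0.772, 0.635, -0.0]
contact_force: [-0.0, -1.0, -1.4]
gripper_width: 0.149
grasp_force: 60.7
```

apply_moves(
  targets=[
    {"translation": [0,0,0.02],"twist": 0,"hand": 0},
    {"translation": [0,0,0],"twist": 0,"hand": 0},
    {"translation": [0,0,0],"twist": 0,"hand": 0.35},
    {"translation": [0,0,0],"twist": 0,"hand": 0.35},
    {"translation": [0,0,0],"twist": 0,"hand": 0.35},
    {"translation": [0,0,-0.3],"twist": 0,"hand": 0.35},
    {"translation": [0,0,-0.4],"twist": 0,"hand": 0.2},
    {"translation": [0,0,0],"twist": 0,"hand": 0},
  ],
)

```text
time: 12.35
tool_pos: [0.4374, -0.1785, 0.1748]
tool_rot: [0.005, 0.772, 0.635, 0.002]
contact_force: [0.8, -0.3, 0.2]
gripper_width: 0.043
grasp_force: 0.0
```

```bash
python3 -c "
from h import *
save('scene','s4.png',(200,140,300,220),7)
c,s=np.cos(-.192),np.sin(-.192)
for n,x,y in(('1',25,37),('2',25,-37),('3',-25,-37),('4',-25,37)):
    X=.4338+(c*x-s*y)/1e3;Y=-.1762+(s*x+c*y)/1e3;print(n,X,Y);go(X,Y,.12,1.379)
"
```

```text
1 0.46540104724281295 -0.1446504546283547
tool x,y,z mm [38.1 22.3 52.1] twist(.1rad; sign + about tool z) -0.02 or 31.4 j6 -0.35
2 0.45128018043575274 -0.2172906715926319
tool x,y,z mm [-35.9  22.4  52.1] twist(.1rad; sign + about tool z) -0.02 or 31.4 j6 -0.35
3 0.4021989527571871 -0.20774954537164528
tool x,y,z mm [-36.  -27.6  52.1] twist(.1rad; sign + about tool z) -0.02 or 31.4 j6 -0.35
4 0.4163198195642473 -0.13510932840736808
tool x,y,z mm [ 38.  -27.7  52.1] twist(.1rad; sign + about tool z) -0.02 or 31.4 j6 -0.35
```

View pics/s4.png

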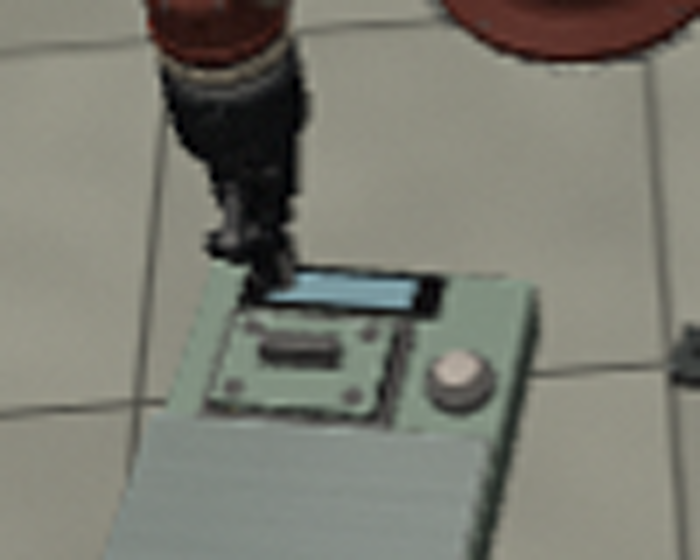

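The cover lies in the bay resting on the pins (press marks around (235,330), (370,330), (350,398), (235,385) in the crop). I'll press corner 1.

apply_moves(
  targets=[
    {"translation": [0.38,0.23,0.2],"twist": 0,"hand": 0},
    {"translation": [0,0,0.35],"twist": 0,"hand": 0},
    {"translation": [0,0,0.1],"twist": 0,"hand": 0},
    {"translation": [0,0,0],"twist": 0,"hand": 0},
    {"translation": [0,0,0.04],"twist": 0,"hand": 0},
    {"translation": [0,0,0.03],"twist": 0,"hand": 0},
    {"translation": [0,0,0],"twist": 0,"hand": 0},
  ],
)

```text
time: 13.1
tool_pos: [0.4648, -0.1446, 0.098]
tool_rot: [0.001, 0.773, 0.635, 0.0]
contact_force: [-0.3, 0.2, 1.1]
gripper_width: 0.002
grasp_force: 0.8
```

apply_moves(
  targets=[
    {"translation": [0,0,0.03],"twist": 0,"hand": 0},
    {"translation": [0,0,0],"twist": 0,"hand": 0},
  ],
)

```text
time: 13.3
tool_pos: [0.4653, -0.1444, 0.0963]
tool_rot: [0.001, 0.772, 0.635, 0.001]
contact_force: [-3.2, 2.7, 10.2]
gripper_width: -0.002
grasp_force: 4.9
```

apply_moves(
  targets=[
    {"translation": [0,0,0.02],"twist": 0,"hand": 0},
    {"translation": [0,0,0],"twist": 0,"hand": 0},
  ],
)

```text
time: 13.5
tool_pos: [0.4655, -0.1444, 0.0955]
tool_rot: [0.001, 0.772, 0.635, 0.001]
contact_force: [-7.2, 4.0, 17.8]
gripper_width: 0.003
grasp_force: 8.5
```

apply_moves(
  targets=[
    {"translation": [0,0,0.02],"twist": 0,"hand": 0},
    {"translation": [0,0,0],"twist": 0,"hand": 0},
  ],
)

```text
time: 13.7
tool_pos: [0.4657, -0.1444, 0.0946]
tool_rot: [0.001, 0.772, 0.635, 0.001]
contact_force: [-8.8, 5.6, 23.3]
gripper_width: 0.003
grasp_force: 11.3
```

apply_moves(
  targets=[
    {"translation": [0,0,0.02],"twist": 0,"hand": 0},
    {"translation": [0,0,0],"twist": 0,"hand": 0},
  ],
)

```text
time: 13.9
tool_pos: [0.4658, -0.1445, 0.0942]
tool_rot: [0.0, 0.772, 0.635, 0.0]
contact_force: [-13.3, 7.6, 33.3]
gripper_width: 0.001
grasp_force: 15.9
```

apply_moves(
  targets=[
    {"translation": [0,0,0.01],"twist": 0,"hand": 0},
    {"translation": [0,0,0],"twist": 0,"hand": 0},
  ],
)

```text
time: 14.1
tool_pos: [0.4659, -0.1445, 0.0941]
tool_rot: [0.0, 0.772, 0.635, 0.0]
contact_force: [-16.6, 9.3, 39.0]
gripper_width: -0.001
grasp_force: 18.5
```

It's now stiff, so this looks like the end stop. On to corner 2 (tool x -74 mm).

apply_moves(
  targets=[
    {"translation": [0,0,-0.1],"twist": 0,"hand": 0},
    {"translation": [0,0,-0.15],"twist": 0,"hand": 0},
    {"translation": [-0.37,0,0],"twist": 0,"hand": 0},
    {"translation": [-0.37,0,0],"twist": 0,"hand": 0},
    {"translation": [0,0,0],"twist": 0,"hand": 0},
    {"translation": [0,0,0],"twist": 0,"hand": 0},
  ],
)

```text
time: 14.7
tool_pos: [0.4497, -0.2171, 0.1118]
tool_rot: [0.0, 0.773, 0.634, 0.0]
contact_force: [-0.2, 0.1, 0.6]
gripper_width: -0.001
grasp_force: 0.0
```

```bash
python3 -c "
from h import *
go(.4513,-.2173,.1,1.379)
save('scene','s5.png',(200,140,300,220),7)
"
```

```text
tool x,y,z mm [ 0.1  1.6 11.8] twist(.1rad; sign + about tool z) -0.04 or 31.4 j6 -0.4
```

View pics/s5.png

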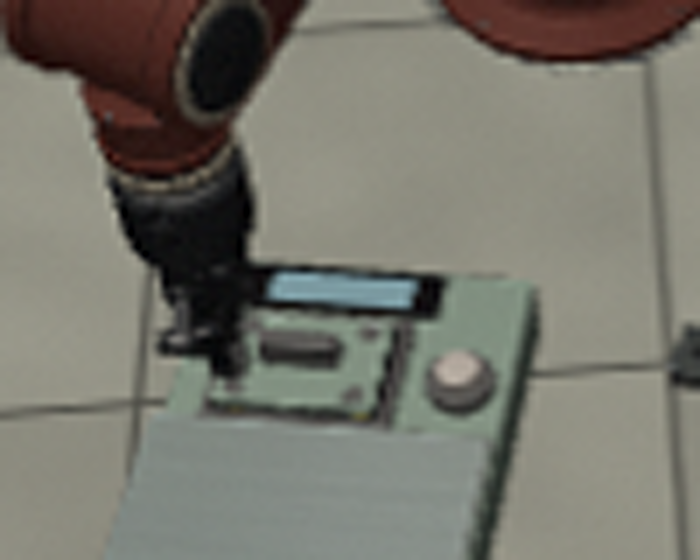

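The cover has shifted slightly towards -x within its clearance but is seated properly. Pressing corner 2.

apply_moves(
  targets=[
    {"translation": [0,0.01,0.1],"twist": 0,"hand": 0},
    {"translation": [0,0,0.05],"twist": 0,"hand": 0},
    {"translation": [0,0,0.02],"twist": 0,"hand": 0},
    {"translation": [0,0,0],"twist": 0,"hand": 0},
  ],
)

```text
time: 15.15
tool_pos: [0.4522, -0.2162, 0.0954]
tool_rot: [0.001, 0.772, 0.636, 0.001]
contact_force: [0.5, 1.3, 5.6]
gripper_width: 0.003
grasp_force: 2.7
```

apply_moves(
  targets=[
    {"translation": [0,0,0.02],"twist": 0,"hand": 0},
    {"translation": [0,0,0],"twist": 0,"hand": 0},
  ],
)

```text
time: 15.35
tool_pos: [0.4525, -0.2163, 0.0942]
tool_rot: [0.001, 0.772, 0.636, 0.001]
contact_force: [-0.2, 0.4, 8.6]
gripper_width: 0.002
grasp_force: 4.3
```

apply_moves(
  targets=[
    {"translation": [0,0,0.02],"twist": 0,"hand": 0},
    {"translation": [0,0,0],"twist": 0,"hand": 0},
  ],
)

```text
time: 15.55
tool_pos: [0.4527, -0.2164, 0.0939]
tool_rot: [0.001, 0.772, 0.636, 0.001]
contact_force: [-4.7, 4.0, 18.3]
gripper_width: -0.0
grasp_force: 9.0
```

apply_moves(
  targets=[
    {"translation": [0,0,0.02],"twist": 0,"hand": 0},
    {"translation": [0,0,0],"twist": 0,"hand": 0},
  ],
)

```text
time: 15.75
tool_pos: [0.4529, -0.2165, 0.0937]
tool_rot: [0.001, 0.772, 0.636, 0.0]
contact_force: [-8.9, 5.5, 29.1]
gripper_width: -0.005
grasp_force: 13.9
```

apply_moves(
  targets=[
    {"translation": [0,0,-0.1],"twist": 0,"hand": 0},
    {"translation": [0,0,-0.35],"twist": 0,"hand": 0},
    {"translation": [0,-0.25,0],"twist": 0,"hand": 0},
    {"translation": [0,-0.25,0],"twist": 0,"hand": 0},
    {"translation": [0,0,0.25],"twist": 0,"hand": 0},
    {"translation": [0,0,0],"twist": 0,"hand": 0},
    {"translation": [0,0,0],"twist": 0,"hand": 0},
  ],
)

```text
time: 16.45
tool_pos: [0.4014, -0.2061, 0.1077]
tool_rot: [-0.001, 0.772, 0.636, -0.0]
contact_force: [-0.1, -0.0, 0.9]
gripper_width: -0.003
grasp_force: 0.0
```

```bash
python3 -c "
from h import *
go(.4022,-.2077,.1,1.379)
"
```

```text
tool x,y,z mm [-1.4  1.1  7.7] twist(.1rad; sign + about tool z) -0.01 or 31.4 j6 -0.45
```

apply_moves(
  targets=[
    {"translation": [-0.01,0,0.06],"twist": 0,"hand": 0},
    {"translation": [0,0,0.05],"twist": 0,"hand": 0},
    {"translation": [0,0,0.02],"twist": 0,"hand": 0},
    {"translation": [0,0,0],"twist": 0,"hand": 0},
  ],
)

```text
time: 16.85
tool_pos: [0.4021, -0.2087, 0.0966]
tool_rot: [0.0, 0.772, 0.635, -0.001]
contact_force: [-1.9, -0.7, 5.4]
gripper_width: 0.004
grasp_force: 2.4
```

apply_moves(
  targets=[
    {"translation": [0,0,0.02],"twist": 0,"hand": 0},
    {"translation": [0,0,0],"twist": 0,"hand": 0},
  ],
)

```text
time: 17.05
tool_pos: [0.402, -0.2089, 0.095]
tool_rot: [0.0, 0.772, 0.636, -0.001]
contact_force: [-4.3, -0.5, 8.5]
gripper_width: -0.0
grasp_force: 3.8
```

apply_moves(
  targets=[
    {"translation": [0,0,0.02],"twist": 0,"hand": 0},
    {"translation": [0,0,0],"twist": 0,"hand": 0},
  ],
)

```text
time: 17.25
tool_pos: [0.402, -0.2091, 0.0939]
tool_rot: [0.0, 0.772, 0.636, -0.001]
contact_force: [-6.8, 0.8, 13.8]
gripper_width: -0.002
grasp_force: 6.7
```

apply_moves(
  targets=[
    {"translation": [0,0,0.03],"twist": 0,"hand": 0},
    {"translation": [0,0,0],"twist": 0,"hand": 0},
  ],
)

```text
time: 17.45
tool_pos: [0.4022, -0.2092, 0.0936]
tool_rot: [-0.001, 0.772, 0.636, -0.001]
contact_force: [-15.0, 6.1, 30.6]
gripper_width: -0.001
grasp_force: 15.1
```

apply_moves(
  targets=[
    {"translation": [0,0,-0.1],"twist": 0,"hand": 0},
    {"translation": [0,0,-0.17],"twist": 0,"hand": 0},
    {"translation": [0.37,0,0],"twist": 0,"hand": 0},
    {"translation": [0.37,0,0],"twist": 0,"hand": 0},
    {"translation": [0,0,0],"twist": 0,"hand": 0},
    {"translation": [0,0,0],"twist": 0,"hand": 0},
  ],
)

```text
time: 18.05
tool_pos: [0.4162, -0.1349, 0.1156]
tool_rot: [0.0, 0.772, 0.636, -0.0]
contact_force: [0.6, -0.1, -0.7]
gripper_width: 0.004
grasp_force: 0.0
```

```bash
python3 -c "
from h import *
go(.4163,-.1351,.1,1.379)
"
```

```text
tool x,y,z mm [-0.1  0.2 15.6] twist(.1rad; sign + about tool z) -0.0 or 31.4 j6 -0.29
```

apply_moves(
  targets=[
    {"translation": [0,0,0.13],"twist": 0,"hand": 0},
    {"translation": [0,0,0.05],"twist": 0,"hand": 0},
    {"translation": [0,0,0.02],"twist": 0,"hand": 0},
    {"translation": [0,0,0],"twist": 0,"hand": 0},
  ],
)

```text
time: 18.45
tool_pos: [0.4159, -0.1358, 0.0953]
tool_rot: [-0.001, 0.773, 0.635, 0.0]
contact_force: [-0.2, 1.3, 3.5]
gripper_width: -0.003
grasp_force: 1.8
```

apply_moves(
  targets=[
    {"translation": [0,0,0.03],"twist": 0,"hand": 0},
    {"translation": [0,0,0],"twist": 0,"hand": 0},
  ],
)

```text
time: 18.65
tool_pos: [0.4159, -0.1357, 0.0931]
tool_rot: [-0.001, 0.773, 0.635, 0.0]
contact_force: [-2.4, 4.2, 8.7]
gripper_width: -0.002
grasp_force: 4.3
```

apply_moves(
  targets=[
    {"translation": [0,0,0.03],"twist": 0,"hand": 0},
    {"translation": [0,0,0],"twist": 0,"hand": 0},
  ],
)

```text
time: 18.85
tool_pos: [0.4162, -0.1357, 0.0929]
tool_rot: [-0.002, 0.773, 0.635, -0.0]
contact_force: [-10.9, 7.8, 26.8]
gripper_width: -0.007
grasp_force: 13.3
```

Corner 4 is home. I'll re-press corner 1 to verify it, then measure.

apply_moves(
  targets=[
    {"translation": [0,0,-0.1],"twist": 0,"hand": 0},
    {"translation": [0,0,-0.4],"twist": 0,"hand": 0},
    {"translation": [0,0.25,0],"twist": 0,"hand": 0},
    {"translation": [0,0.25,0.2],"twist": 0,"hand": 0},
    {"translation": [0,0,0.2],"twist": 0,"hand": 0},
    {"translation": [0,0,0.07],"twist": 0,"hand": 0},
    {"translation": [0,0,0],"twist": 0,"hand": 0},
  ],
)

```text
time: 19.55
tool_pos: [0.465, -0.1455, 0.093]
tool_rot: [-0.001, 0.773, 0.635, -0.0]
contact_force: [-1.9, 1.8, 6.7]
gripper_width: 0.001
grasp_force: 3.1
```

apply_moves(
  targets=[
    {"translation": [0,0,0.03],"twist": 0,"hand": 0},
    {"translation": [0,0,0],"twist": 0,"hand": 0},
  ],
)

```text
time: 19.75
tool_pos: [0.4653, -0.1457, 0.0929]
tool_rot: [-0.001, 0.772, 0.635, -0.0]
contact_force: [-8.8, 5.0, 21.6]
gripper_width: 0.005
grasp_force: 10.8
```

apply_moves(
  targets=[
    {"translation": [0,0,0.03],"twist": 0,"hand": 0},
    {"translation": [0,0,0],"twist": 0,"hand": 0},
  ],
)

```text
time: 19.95
tool_pos: [0.4656, -0.1458, 0.0928]
tool_rot: [-0.001, 0.772, 0.635, -0.001]
contact_force: [-17.4, 7.3, 38.3]
gripper_width: -0.004
grasp_force: 19.1
```

apply_moves(
  targets=[
    {"translation": [0,0,-0.12],"twist": 0,"hand": 0},
    {"translation": [0,0,-0.13],"twist": 0,"hand": 0},
    {"translation": [-0.37,0,0],"twist": 0,"hand": 0},
    {"translation": [-0.37,0,0],"twist": 0,"hand": 0},
    {"translation": [0,0,0.14],"twist": 0,"hand": 0},
    {"translation": [0,0,0.05],"twist": 0,"hand": 0},
    {"translation": [0,0,0.03],"twist": 0,"hand": 0},
    {"translation": [0,0,0],"twist": 0,"hand": 0},
  ],
)

```text
time: 20.75
tool_pos: [0.4503, -0.2187, 0.093]
tool_rot: [-0.0, 0.772, 0.636, -0.002]
contact_force: [-13.9, -0.7, 23.0]
gripper_width: -0.001
grasp_force: 11.5
```

apply_moves(
  targets=[
    {"translation": [0,0,0.01],"twist": 0,"hand": 0},
    {"translation": [0,0,0],"twist": 0,"hand": 0},
  ],
)

```text
time: 20.95
tool_pos: [0.4503, -0.2186, 0.0929]
tool_rot: [-0.0, 0.772, 0.636, -0.003]
contact_force: [-15.9, 1.2, 28.7]
gripper_width: 0.004
grasp_force: 14.3
```

apply_moves(
  targets=[
    {"translation": [0,0,-0.1],"twist": 0,"hand": 0},
    {"translation": [0,0,-0.38],"twist": 0,"hand": 0},
    {"translation": [0,-0.25,0],"twist": 0,"hand": 0},
    {"translation": [0,-0.25,0.15],"twist": 0,"hand": 0},
    {"translation": [0,0,0.2],"twist": 0,"hand": 0},
    {"translation": [0,0,0.06],"twist": 0,"hand": 0},
    {"translation": [0,0,0],"twist": 0,"hand": 0},
  ],
)

```text
time: 21.65
tool_pos: [0.401, -0.2068, 0.0945]
tool_rot: [-0.002, 0.772, 0.636, -0.0]
contact_force: [1.2, -0.4, 0.0]
gripper_width: -0.004
grasp_force: 0.0
```

apply_moves(
  targets=[
    {"translation": [-0.01,0,0.03],"twist": 0,"hand": 0},
    {"translation": [0,0,0.03],"twist": 0,"hand": 0},
    {"translation": [0,0,0],"twist": 0,"hand": 0},
  ],
)

```text
time: 21.95
tool_pos: [0.4022, -0.2087, 0.0929]
tool_rot: [-0.001, 0.772, 0.636, 0.0]
contact_force: [-8.9, 8.1, 20.5]
gripper_width: 0.0
grasp_force: 10.6
```

apply_moves(
  targets=[
    {"translation": [0,0,-0.1],"twist": 0,"hand": 0},
    {"translation": [0,0,-0.4],"twist": 0,"hand": 0},
    {"translation": [0,0,0],"twist": 0,"hand": 0},
    {"translation": [0,0,0],"twist": 0,"hand": 0},
  ],
)

```text
time: 22.35
tool_pos: [0.4024, -0.2094, 0.1409]
tool_rot: [0.001, 0.772, 0.635, 0.0]
contact_force: [0.1, 0.8, -0.3]
gripper_width: -0.001
grasp_force: 0.0
```

```bash
python3 -c "
from h import *
go(.452,-.083,.12,1.379)
"
```

```text
tool x,y,z mm [133.6  24.3  20.9] twist(.1rad; sign + about tool z) -0.02 or 31.4 j6 -0.45
```

All four corners are hard at z .0929, so the cover is home. Next, the zero key.

apply_moves(
  targets=[
    {"translation": [0.45,0.08,0],"twist": 0,"hand": 0},
    {"translation": [0.45,0.08,0],"twist": 0,"hand": 0},
    {"translation": [0.44,0.08,0],"twist": 0,"hand": 0},
    {"translation": [0,0,0.2],"twist": 0,"hand": 0},
    {"translation": [0,0,0.14],"twist": 0,"hand": 0},
    {"translation": [0,0,0.08],"twist": 0,"hand": 0},
    {"translation": [0,0,0],"twist": 0,"hand": 0},
    {"translation": [0,0,0],"twist": 0,"hand": 0},
  ],
)

```text
time: 23.15
tool_pos: [0.4504, -0.0825, 0.0973]
tool_rot: [-0.001, 0.773, 0.635, -0.0]
contact_force: [-1.9, 2.4, 3.9]
gripper_width: -0.003
grasp_force: 2.0
```

apply_moves(
  targets=[
    {"translation": [0,0,0.03],"twist": 0,"hand": 0},
    {"translation": [0,0,0],"twist": 0,"hand": 0},
  ],
)

```text
time: 23.35
tool_pos: [0.4508, -0.0827, 0.0959]
tool_rot: [-0.001, 0.773, 0.635, -0.0]
contact_force: [-5.4, 2.8, 12.8]
gripper_width: 0.001
grasp_force: 6.6
```

apply_moves(
  targets=[
    {"translation": [0,0,0.03],"twist": 0,"hand": 0},
    {"translation": [0,0,0],"twist": 0,"hand": 0},
  ],
)

```text
time: 23.55
tool_pos: [0.4511, -0.0828, 0.0956]
tool_rot: [-0.001, 0.773, 0.635, -0.001]
contact_force: [-15.3, 6.0, 29.8]
gripper_width: -0.002
grasp_force: 14.9
```

apply_moves(
  targets=[
    {"translation": [0,0,-0.12],"twist": 0,"hand": 0},
    {"translation": [0,0,0],"twist": 0,"hand": 0},
  ],
)

```text
time: 23.75
tool_pos: [0.4518, -0.0832, 0.1048]
tool_rot: [0.002, 0.773, 0.635, 0.001]
contact_force: [0.3, 0.5, -0.0]
gripper_width: 0.004
grasp_force: 0.0
```

apply_moves(
  targets=[
    {"translation": [0,0,0.02],"twist": 0,"hand": 0},
    {"translation": [0,0,0],"twist": 0,"hand": 0},
  ],
)

```text
time: 23.95
tool_pos: [0.4505, -0.0825, 0.1006]
tool_rot: [-0.0, 0.772, 0.635, -0.0]
contact_force: [1.2, -1.3, 1.9]
gripper_width: 0.003
grasp_force: 1.1
```

apply_moves(
  targets=[
    {"translation": [0,0,0.02],"twist": 0,"hand": 0},
    {"translation": [0,0,0],"twist": 0,"hand": 0},
  ],
)

```text
time: 24.15
tool_pos: [0.4506, -0.0824, 0.0991]
tool_rot: [-0.0, 0.772, 0.635, -0.001]
contact_force: [-1.7, -1.9, 2.5]
gripper_width: 0.0
grasp_force: 1.5
```

apply_moves(
  targets=[
    {"translation": [0,0,0.02],"twist": 0,"hand": 0},
    {"translation": [0,0,0],"twist": 0,"hand": 0},
  ],
)

```text
time: 24.35
tool_pos: [0.4507, -0.0823, 0.0974]
tool_rot: [0.0, 0.772, 0.635, -0.0]
contact_force: [-1.9, -3.0, 4.0]
gripper_width: 0.003
grasp_force: 2.0
```

apply_moves(
  targets=[
    {"translation": [0,0,0.03],"twist": 0,"hand": 0},
    {"translation": [0,0,0],"twist": 0,"hand": 0},
  ],
)

```text
time: 24.55
tool_pos: [0.451, -0.0822, 0.0959]
tool_rot: [-0.0, 0.772, 0.635, -0.0]
contact_force: [-5.8, -0.6, 13.0]
gripper_width: 0.002
grasp_force: 6.2
```

The key springs from .102 to a hard stop at .0957, about 6 mm, so it is pressed. Now I lift and re-measure the brackets.

apply_moves(
  targets=[
    {"translation": [0,0,-0.3],"twist": 0,"hand": 0.4},
    {"translation": [0,0,-0.5],"twist": 0,"hand": 0.75},
    {"translation": [0,0,-0.2],"twist": 0,"hand": 0.75},
    {"translation": [0,0,0],"twist": 0,"hand": 0.75},
    {"translation": [0,0,0],"twist": 0,"hand": 0.75},
  ],
)

```text
time: 25.05
tool_pos: [0.4505, -0.0816, 0.1937]
tool_rot: [-0.001, 0.772, 0.635, 0.0]
contact_force: [-0.4, -0.7, -0.1]
gripper_width: 0.755
grasp_force: 0.0
```

```bash
cat >> h.py <<'E'
def loc(p,x,y):
    w=Rz(p[2])@[x/1e3,y/1e3,0]; return p[0]+w[0],p[1]+w[1]
E
python3 - <<'E'
from h import *
for i,x in enumerate([(.607,.101),(.435,.086),(.391,.37)]):
    for c in (('top',),('scene',)):
        p,e=bracket(x,cams=c); print(i,c,p.round(4),e,np.round(loc(p,10,-29),4))
go(*loc((.4354,.0860,-1.899),10,-29),.15,-1.899+np.pi)
save('top','t6.png',(240,165,415,285),4.5)
E
```

```text
0 ('top',) [ 0.6073  0.102  -3.5324] [0.23157344485101933] [0.6091 0.1327]
0 ('scene',) [0.6082 0.1002 2.7563] [0.0868249163613191] [0.6098 0.1308]
1 ('top',) [ 0.4346  0.0861 -1.9007] [0.5653351387948544] [0.4039 0.0861]
1 ('scene',) [ 0.4359  0.0861 -1.8928] [0.0893543428132206] [0.4053 0.0858]
2 ('top',) [0.3906 0.3707 0.3036] [0.2613711272247858] [0.4088 0.346 ]
2 ('scene',) [0.3912 0.3695 0.2941] [0.08754276514389213] [0.4092 0.3447]
tool x,y,z mm [155.8 -76.9  43. ] twist(.1rad; sign + about tool z) 1.34 or -30.1 j6 -0.15
```

apply_moves(
  targets=[
    {"translation": [0.39,-0.19,0],"twist": 0,"hand": 0.75},
    {"translation": [0.39,-0.19,0],"twist": 0,"hand": 0.75},
    {"translation": [0.39,-0.19,0],"twist": 0,"hand": 0.75},
    {"translation": [0.39,-0.2,0],"twist": 0,"hand": 0.75},
    {"translation": [0,0,0.45],"twist": 0.7,"hand": 0.75},
    {"translation": [0,0,0.45],"twist": 0.64,"hand": 0.75},
    {"translation": [0,0,0],"twist": 0,"hand": 0.75},
    {"translation": [0,0,0],"twist": 0,"hand": 0.75},
  ],
)

```text
time: 26.2
tool_pos: [0.4048, 0.0858, 0.1044]
tool_rot: [-0.001, 0.813, 0.583, -0.001]
contact_force: [-0.1, -0.3, 1.2]
gripper_width: 0.752
grasp_force: 0.0
```

Run:
```python
from h import *
go(*loc((.4354,.0860,-1.899),10,-29),.021,-1.899+np.pi)
```

```text
tool x,y,z mm [ 0.  -0.1 83.4] twist(.1rad; sign + about tool z) 0.01 or -31.4 j6 0.36
```

apply_moves(
  targets=[
    {"translation": [0,0,0.4],"twist": 0,"hand": 0.75},
    {"translation": [0,0,0.25],"twist": 0,"hand": 0.75},
    {"translation": [0,0,0.18],"twist": 0,"hand": 0.75},
    {"translation": [0,0,0],"twist": 0,"hand": 0.7},
    {"translation": [0,0,0],"twist": 0,"hand": 0.3},
    {"translation": [0,0,0],"twist": 0,"hand": 0.3},
    {"translation": [0,0,0],"twist": 0,"hand": 0.3},
    {"translation": [0,0,0],"twist": 0,"hand": 0.3},
  ],
)

```text
time: 27.0
tool_pos: [0.4079, 0.0858, 0.0245]
tool_rot: [0.002, 0.813, 0.582, 0.002]
contact_force: [-1.3, -0.7, 6.9]
gripper_width: 0.472
grasp_force: 61.7
```

apply_moves(
  targets=[
    {"translation": [0,0,-0.2],"twist": 0,"hand": 0.3},
    {"translation": [0,0,-0.4],"twist": 0,"hand": 0.3},
    {"translation": [0,0,-0.45],"twist": 0,"hand": 0.3},
    {"translation": [0,0,-0.45],"twist": 0,"hand": 0.3},
    {"translation": [0,0,0],"twist": 1,"hand": 0.3},
    {"translation": [0,0,0],"twist": 1,"hand": 0.3},
    {"translation": [0,0,0],"twist": 1,"hand": 0.3},
    {"translation": [0,0,0],"twist": 1,"hand": 0.3},
  ],
)

```text
time: 27.8
tool_pos: [0.4052, 0.0859, 0.1722]
tool_rot: [0.0, 0.913, 0.407, 0.0]
contact_force: [0.4, -0.5, -3.2]
gripper_width: 0.47
grasp_force: 61.6
```

Run:
```python
from h import *
print(state()['tool_pos'],yawtool(),state()['grasp_force'],state()['contact_force'])
go(*loc((.5795,-.183,2.9496),10,-29),.15,-.192)
```

```text
[0.40524203 0.08585905 0.17220704] 0.8388688540729632 61.60221576690674 [ 0.38503507 -0.52857527 -3.2048525 ]
tool x,y,z mm [-63.8 285.8  22.2] twist(.1rad; sign + about tool z) 10.31 or -21.1 j6 0.76
```

apply_moves(
  targets=[
    {"translation": [-0.08,0.36,0],"twist": 0,"hand": 0.3},
    {"translation": [-0.08,0.36,0],"twist": 0,"hand": 0.3},
    {"translation": [-0.08,0.36,0],"twist": 0,"hand": 0.3},
    {"translation": [-0.08,0.36,0],"twist": 0,"hand": 0.3},
    {"translation": [-0.08,0.36,0],"twist": 0,"hand": 0.3},
    {"translation": [-0.08,0.36,0],"twist": 0,"hand": 0.3},
    {"translation": [-0.08,0.35,0],"twist": 0,"hand": 0.3},
    {"translation": [-0.08,0.35,0],"twist": 0,"hand": 0.3},
  ],
)

```text
time: 28.6
tool_pos: [0.5769, -0.1535, 0.172]
tool_rot: [0.0, 0.913, 0.409, 0.0]
contact_force: [0.2, 0.2, -2.4]
gripper_width: 0.47
grasp_force: 61.8
```

apply_moves(
  targets=[
    {"translation": [0,0,0],"twist": 1,"hand": 0.3},
    {"translation": [0,0,0],"twist": 1,"hand": 0.3},
    {"translation": [0,0,0],"twist": 1,"hand": 0.3},
    {"translation": [0,0,0],"twist": 1,"hand": 0.3},
    {"translation": [0,0,0],"twist": 1,"hand": 0.3},
    {"translation": [0,0,0],"twist": 1,"hand": 0.3},
    {"translation": [0,0,0],"twist": 1,"hand": 0.3},
    {"translation": [0,0,0],"twist": 1,"hand": 0.3},
  ],
)

```text
time: 29.4
tool_pos: [0.5761, -0.1521, 0.172]
tool_rot: [-0.0, 1.0, 0.019, 0.0]
contact_force: [1.4, -0.4, -2.3]
gripper_width: 0.469
grasp_force: 62.0
```

apply_moves(
  targets=[
    {"translation": [0,0,0],"twist": 1,"hand": 0.3},
    {"translation": [0,0,0],"twist": 1,"hand": 0.3},
    {"translation": [0,0,0.2],"twist": 0.3,"hand": 0.3},
    {"translation": [0,0,0.2],"twist": 0,"hand": 0.3},
    {"translation": [0,0,0],"twist": 0,"hand": 0.3},
    {"translation": [0,0,0],"twist": 0,"hand": 0.3},
  ],
)

```text
time: 30.0
tool_pos: [0.576, -0.1521, 0.1317]
tool_rot: [-0.0, 0.996, -0.093, -0.0]
contact_force: [0.4, 0.1, -2.5]
gripper_width: 0.469
grasp_force: 62.0
```

Run:
```python
from h import *
go(*loc((.5795,-.183,2.9496),10,-29),.101,-.192)
z=state()['tool_pos'][2]-.0225+.007
print(z)
for c in (('top',),('scene',)): print(bracket((.5795,-.183),z=z,cams=c,dbg='h'))
save('scene','s7.png',(200,140,300,240),6)
```

```text
tool x,y,z mm [-0.7  0.7 30.7] twist(.1rad; sign + about tool z) 0.05 or -31.4 j6 1.37
0.11618862946555797
(array([ 0.52321927, -0.16232917, -1.75469916]), [3.2353378981839835])
(array([ 0.53141781, -0.16460327, -1.97344954]), [1.6006757794501614])
```

View pics/s7.png

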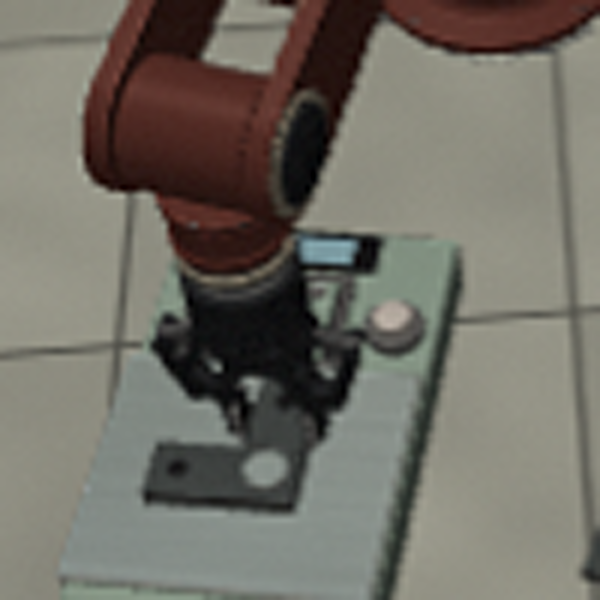

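The bracket is held level above the pan with its elbow at the far +y side. Lowering.

apply_moves(
  targets=[
    {"translation": [-0.01,0.01,0.15],"twist": 0.05,"hand": 0.3},
    {"translation": [0,0,0.1],"twist": 0,"hand": 0.3},
    {"translation": [0,0,0.03],"twist": 0,"hand": 0.3},
    {"translation": [0,0,0.02],"twist": 0,"hand": 0.3},
    {"translation": [0,0,0],"twist": 0,"hand": 0.3},
  ],
)

```text
time: 30.65
tool_pos: [0.5752, -0.153, 0.1014]
tool_rot: [-0.0, 0.995, -0.096, -0.0]
contact_force: [0.1, -0.6, -2.6]
gripper_width: 0.466
grasp_force: 62.0
```

apply_moves(
  targets=[
    {"translation": [0,0,0.01],"twist": 0,"hand": 0.3},
    {"translation": [0,0,0],"twist": 0,"hand": 0.3},
  ],
)

```text
time: 30.85
tool_pos: [0.5755, -0.1531, 0.1009]
tool_rot: [0.0, 0.995, -0.096, 0.0]
contact_force: [-0.6, 0.1, -1.9]
gripper_width: 0.471
grasp_force: 62.1
```

apply_moves(
  targets=[
    {"translation": [0,0,0.02],"twist": 0,"hand": 0.3},
    {"translation": [0,0,0],"twist": 0,"hand": 0.3},
  ],
)

```text
time: 31.05
tool_pos: [0.5758, -0.1532, 0.1006]
tool_rot: [0.0, 0.995, -0.096, 0.001]
contact_force: [-2.9, 1.8, 5.5]
gripper_width: 0.47
grasp_force: 62.9
```

Contact. I release, rise and move aside towards bracket 2.

apply_moves(
  targets=[
    {"translation": [0,0,-0.01],"twist": 0,"hand": 0.5},
    {"translation": [0,0,0],"twist": 0,"hand": 0.62},
    {"translation": [0,0,0],"twist": 0,"hand": 0.62},
    {"translation": [0,0,-0.1],"twist": 0,"hand": 0.65},
    {"translation": [0,0,-0.3],"twist": 0,"hand": 0.75},
    {"translation": [0,0,-0.5],"twist": 0,"hand": 0.75},
    {"translation": [0,-0.4,-0.1],"twist": 0,"hand": 0.75},
    {"translation": [0,-0.4,0],"twist": 0,"hand": 0.75},
  ],
)

```text
time: 31.85
tool_pos: [0.5927, -0.075, 0.205]
tool_rot: [0.001, 0.995, -0.097, 0.004]
contact_force: [0.9, -0.3, -0.4]
gripper_width: 0.75
grasp_force: 0.0
```

apply_moves(
  targets=[
    {"translation": [-0.2,-0.4,0],"twist": 0,"hand": 0.75},
    {"translation": [-0.2,-0.4,0],"twist": 0,"hand": 0.75},
    {"translation": [-0.2,-0.4,0],"twist": 0,"hand": 0.75},
    {"translation": [-0.2,-0.4,0],"twist": 0,"hand": 0.75},
    {"translation": [0,0,0],"twist": 0,"hand": 0.75},
    {"translation": [0,0,0],"twist": 0,"hand": 0.75},
  ],
)

```text
time: 32.45
tool_pos: [0.5424, 0.0986, 0.2003]
tool_rot: [0.0, 0.995, -0.095, 0.001]
contact_force: [0.1, 0.4, -0.1]
gripper_width: 0.751
grasp_force: 0.0
```

Run:
```python
from h import *
for x,z in (((.5795,-.183),.083),((.391,.37),.007),((.607,.101),.007)):
    for c in (('top',),('scene',)):
        p,e=bracket(x,z=z,cams=c); print(c,p.round(4),e)
print(state()['tool_pos'],yawtool(),state()['joint_pos'])
go(*loc((.3909,.3701,.300),10,-29),.15,.300)
go(*loc((.3909,.3701,.300),-29,10),.15,.300+np.pi/2)
```

```text
('top',) [ 0.5809 -0.1825 -3.329 ] [0.05051140833988985]
('scene',) [ 0.5816 -0.1846  2.97  ] [0.10089686098654709]
('top',) [0.3906 0.3706 0.3041] [0.26112759643916916]
('scene',) [0.3912 0.3702 0.2955] [0.08836553945249598]
('top',) [ 0.6106  0.0638 -0.1861] [2.5066041014946125]
('scene',) [0.6083 0.1011 2.7577] [0.08795411089866156]
[0.54278948 0.09675181 0.19963161] -0.19407468816240153 [ 4.14304320e-02 -8.38909874e-02  1.83885024e+00 -5.05096772e-05
  1.38663878e+00  1.80631070e+00]
tool x,y,z mm [-179.2 -218.1   49.6] twist(.1rad; sign + about tool z) -4.94 or 26.5 j6 1.81
tool x,y,z mm [-232.  -234.    49.6] twist(.1rad; sign + about tool z) 10.77 or -20.6 j6 1.81
```

Bracket 1 lies within about 2 mm of the pan centre. Going for bracket 2, the one at (.391,.370).

apply_moves(
  targets=[
    {"translation": [-0.3,-0.36,0],"twist": 0,"hand": 0.75},
    {"translation": [-0.3,-0.36,0],"twist": 0,"hand": 0.75},
    {"translation": [-0.3,-0.36,0],"twist": 0,"hand": 0.75},
    {"translation": [-0.3,-0.36,0],"twist": 0,"hand": 0.75},
    {"translation": [-0.3,-0.37,0],"twist": 0,"hand": 0.75},
    {"translation": [-0.29,-0.37,0],"twist": 0,"hand": 0.75},
    {"translation": [0,0,0],"twist": -1,"hand": 0.75},
    {"translation": [0,0,0],"twist": -1,"hand": 0.75},
  ],
)

```text
time: 33.55
tool_pos: [0.4079, 0.3469, 0.1996]
tool_rot: [0.0, 1.0, 0.007, -0.0]
contact_force: [-0.6, -0.3, 0.3]
gripper_width: 0.749
grasp_force: 0.0
```

apply_moves(
  targets=[
    {"translation": [0,0,0],"twist": -1,"hand": 0.75},
    {"translation": [0,0,0.3],"twist": -1,"hand": 0.75},
    {"translation": [0,0,0.3],"twist": -0.94,"hand": 0.75},
    {"translation": [0,0,0.3],"twist": 0,"hand": 0.75},
    {"translation": [0,0,0],"twist": 0,"hand": 0.75},
    {"translation": [0,0,0],"twist": 0,"hand": 0.75},
  ],
)

```text
time: 34.15
tool_pos: [0.4086, 0.3456, 0.1096]
tool_rot: [0.0, 0.989, 0.15, -0.0]
contact_force: [-0.1, 0.0, 0.4]
gripper_width: 0.749
grasp_force: 0.0
```

Run:
```python
from h import *
p,e=bracket((.391,.37),cams=('scene',)); print(p.round(4),e)
go(*loc((.3909,.3701,.300),10,-29),.024,.300)
```

```text
[0.3904 0.3696 0.2969] [1.1591089896579156]
tool x,y,z mm [-0.6  0.7 87. ] twist(.1rad; sign + about tool z) 0.01 or -31.4 j6 1.83
```

apply_moves(
  targets=[
    {"translation": [-0.01,0.01,0.4],"twist": 0,"hand": 0.75},
    {"translation": [0,0,0.25],"twist": 0,"hand": 0.75},
    {"translation": [0,0,0.19],"twist": 0,"hand": 0.75},
    {"translation": [0,0,0],"twist": 0,"hand": 0.7},
    {"translation": [0,0,0],"twist": 0,"hand": 0.3},
    {"translation": [0,0,0],"twist": 0,"hand": 0.3},
    {"translation": [0,0,0],"twist": 0,"hand": 0.3},
    {"translation": [0,0,0],"twist": 0,"hand": 0.3},
  ],
)

```text
time: 35.0
tool_pos: [0.4096, 0.3459, 0.0284]
tool_rot: [-0.001, 0.989, 0.15, 0.002]
contact_force: [-1.0, -0.5, 6.6]
gripper_width: 0.467
grasp_force: 61.4
```

apply_moves(
  targets=[
    {"translation": [0,0,-0.2],"twist": 0,"hand": 0.3},
    {"translation": [0,0,-0.4],"twist": 0,"hand": 0.3},
    {"translation": [0,0,-0.45],"twist": 0,"hand": 0.3},
    {"translation": [0,0,-0.45],"twist": 0,"hand": 0.3},
    {"translation": [0,0,0],"twist": 1,"hand": 0.3},
    {"translation": [0,0,0],"twist": 1,"hand": 0.3},
    {"translation": [0,0,0],"twist": 1,"hand": 0.3},
    {"translation": [0,0,0],"twist": 1,"hand": 0.3},
  ],
)

```text
time: 35.8
tool_pos: [0.4075, 0.3446, 0.1758]
tool_rot: [-0.0, 0.999, -0.051, 0.0]
contact_force: [0.6, 0.6, -2.8]
gripper_width: 0.466
grasp_force: 61.3
```

Run:
```python
from h import *
go(*loc((.581,-.1835,-.19),10,-29),.17,-.19)
```

```text
tool x,y,z mm [233.9 537.4   5.8] twist(.1rad; sign + about tool z) 0.88 or -30.5 j6 2.24
```

apply_moves(
  targets=[
    {"translation": [0.18,0.41,0],"twist": 0,"hand": 0.3},
    {"translation": [0.18,0.41,0],"twist": 0,"hand": 0.3},
    {"translation": [0.18,0.41,0],"twist": 0,"hand": 0.3},
    {"translation": [0.18,0.41,0],"twist": 0,"hand": 0.3},
    {"translation": [0.18,0.41,0],"twist": 0,"hand": 0.3},
    {"translation": [0.18,0.41,0],"twist": 0,"hand": 0.3},
    {"translation": [0.18,0.41,0],"twist": 0,"hand": 0.3},
    {"translation": [0.18,0.41,0],"twist": 0,"hand": 0.3},
  ],
)

```text
time: 36.6
tool_pos: [0.5189, 0.0024, 0.1759]
tool_rot: [0.0, 0.999, -0.049, 0.0]
contact_force: [1.0, 0.1, -1.8]
gripper_width: 0.465
grasp_force: 61.5
```

apply_moves(
  targets=[
    {"translation": [0.18,0.41,0],"twist": 0,"hand": 0.3},
    {"translation": [0.18,0.42,0],"twist": 0,"hand": 0.3},
    {"translation": [0.18,0.42,0],"twist": 0,"hand": 0.3},
    {"translation": [0.18,0.42,0],"twist": 0,"hand": 0.3},
    {"translation": [0.18,0.42,0],"twist": 0,"hand": 0.3},
    {"translation": [0,0,0],"twist": 0.88,"hand": 0.3},
    {"translation": [0,0,0.2],"twist": 0,"hand": 0.3},
    {"translation": [0,0,0],"twist": 0,"hand": 0.3},
  ],
)

```text
time: 37.4
tool_pos: [0.5861, -0.2122, 0.1526]
tool_rot: [-0.001, 0.996, -0.093, -0.003]
contact_force: [-0.1, 0.3, -3.6]
gripper_width: 0.467
grasp_force: 61.7
```

Run:
```python
from h import *
go(*loc((.581,-.1835,-.19),10,-29),.118,-.19)
save('scene','s8.png',(200,140,300,240),6)
```

```text
tool x,y,z mm [-0.4  1.8 34.6] twist(.1rad; sign + about tool z) 0.03 or -31.4 j6 1.29
```

View pics/s8.png

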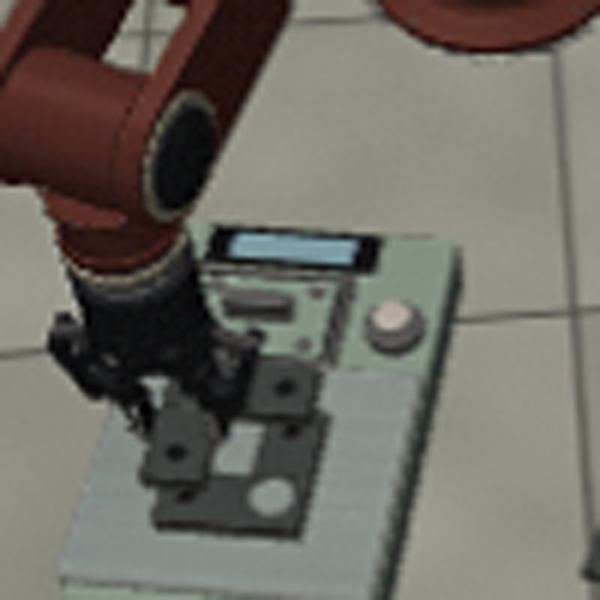

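Bracket 2 is over the first, turned half round, with boss 1 visible in the free corner at (270,495). Lowering.

apply_moves(
  targets=[
    {"translation": [0,0.02,0.15],"twist": 0.03,"hand": 0.3},
    {"translation": [0,0,0.12],"twist": 0,"hand": 0.3},
    {"translation": [0,0,0.04],"twist": 0,"hand": 0.3},
    {"translation": [0,0,0],"twist": 0,"hand": 0.3},
    {"translation": [0,0,0.02],"twist": 0,"hand": 0.3},
    {"translation": [0,0,0],"twist": 0,"hand": 0.3},
  ],
)

```text
time: 38.05
tool_pos: [0.5878, -0.2146, 0.123]
tool_rot: [0.0, 0.996, -0.094, 0.0]
contact_force: [0.6, -0.2, -3.1]
gripper_width: 0.464
grasp_force: 61.7
```

apply_moves(
  targets=[
    {"translation": [0,0,0.02],"twist": 0,"hand": 0.3},
    {"translation": [0,0,0],"twist": 0,"hand": 0.3},
  ],
)

```text
time: 38.25
tool_pos: [0.5876, -0.2146, 0.1207]
tool_rot: [0.0, 0.996, -0.094, 0.0]
contact_force: [0.1, -0.3, -2.5]
gripper_width: 0.465
grasp_force: 61.7
```

apply_moves(
  targets=[
    {"translation": [0,0,0.02],"twist": 0,"hand": 0.3},
    {"translation": [0,0,0],"twist": 0,"hand": 0.3},
  ],
)

```text
time: 38.45
tool_pos: [0.5877, -0.2146, 0.1187]
tool_rot: [-0.0, 0.996, -0.095, 0.0]
contact_force: [0.2, -0.0, -1.8]
gripper_width: 0.464
grasp_force: 61.8
```

apply_moves(
  targets=[
    {"translation": [0,0,0.01],"twist": 0,"hand": 0.3},
    {"translation": [0,0,0],"twist": 0,"hand": 0.3},
  ],
)

```text
time: 38.65
tool_pos: [0.5878, -0.2146, 0.1185]
tool_rot: [0.0, 0.996, -0.094, 0.0]
contact_force: [-2.1, 0.3, 2.5]
gripper_width: 0.466
grasp_force: 62.3
```

apply_moves(
  targets=[
    {"translation": [0,0,0.01],"twist": 0,"hand": 0.3},
    {"translation": [0,0,0],"twist": 0,"hand": 0.3},
  ],
)

```text
time: 38.85
tool_pos: [0.5878, -0.2146, 0.1184]
tool_rot: [0.0, 0.996, -0.094, 0.0]
contact_force: [-4.6, 1.4, 7.9]
gripper_width: 0.467
grasp_force: 62.8
```

apply_moves(
  targets=[
    {"translation": [0,0,-0.03],"twist": 0,"hand": 0.3},
    {"translation": [-0.03,0,0],"twist": 0,"hand": 0.3},
    {"translation": [0,0,0.02],"twist": 0,"hand": 0.3},
    {"translation": [0,0,0],"twist": 0,"hand": 0.3},
  ],
)

```text
time: 39.25
tool_pos: [0.5844, -0.214, 0.1185]
tool_rot: [-0.0, 0.996, -0.094, -0.0]
contact_force: [-3.5, 0.9, 5.4]
gripper_width: 0.467
grasp_force: 62.5
```

apply_moves(
  targets=[
    {"translation": [0,0,0],"twist": 0,"hand": 0.5},
    {"translation": [0,0,0],"twist": 0,"hand": 0.6},
    {"translation": [0,0,0],"twist": 0,"hand": 0.6},
    {"translation": [0,0,-0.1],"twist": 0,"hand": 0.6},
    {"translation": [0,0,-0.3],"twist": 0,"hand": 0.75},
    {"translation": [0,0,-0.5],"twist": 0,"hand": 0.75},
    {"translation": [0,-0.4,0],"twist": 0,"hand": 0.75},
    {"translation": [0,-0.4,0],"twist": 0,"hand": 0.75},
  ],
)

```text
time: 40.05
tool_pos: [0.6013, -0.1359, 0.2117]
tool_rot: [0.001, 0.995, -0.096, 0.003]
contact_force: [0.4, 0.4, -1.0]
gripper_width: 0.751
grasp_force: 0.0
```

apply_moves(
  targets=[
    {"translation": [-0.1,-0.45,0],"twist": 0,"hand": 0.75},
    {"translation": [-0.1,-0.45,0],"twist": 0,"hand": 0.75},
    {"translation": [-0.1,-0.45,0],"twist": 0,"hand": 0.75},
    {"translation": [-0.1,-0.45,0],"twist": 0,"hand": 0.75},
    {"translation": [0,0,0],"twist": 0,"hand": 0.75},
    {"translation": [0,0,0],"twist": 0,"hand": 0.75},
  ],
)

```text
time: 40.65
tool_pos: [0.5943, 0.0498, 0.2083]
tool_rot: [0.0, 0.996, -0.093, 0.0]
contact_force: [0.2, -0.6, -0.7]
gripper_width: 0.75
grasp_force: 0.0
```

Run:
```python
from h import *
BR2=BR+[b*[-1,-1,1]-[0,0,.014] for b in BR]; BOSS1=BOSS*[-1,-1,1]-[0,0,.014]
for c in (('top',),('scene',)):
    p,e=fit(BR,m_br,(.581,-.1835),.097,[-.3,-.1],cams=c,ign=BOSS); print('single',p.round(4),e)
    p,e=fit(BR2,m_br,(.581,-.1835),.097,[-.3,-.1],cams=c,ign=BOSS); print('union',p.round(4),e)
p,e=bracket((.607,.101),cams=('scene',)); print(p.round(4),e)
print(state()['tool_pos'],yawtool())
save('top','t9.png',(345,165,415,235),8)
```

```text
single [ 0.5801 -0.1816 -0.1918] [0.35084226646248085]
union [ 0.5799 -0.1822 -0.1933] [0.09933000106349038]
single [ 0.5877 -0.1823 -0.1609] [0.39570597882809005]
union [ 0.5801 -0.1844 -0.1771] [0.12789351851851852]
[0.6082 0.1002 2.7563] [0.08698422813445914]
[0.59441336 0.0475628  0.2077435 ] -0.191220767901322
```

View pics/t9.png

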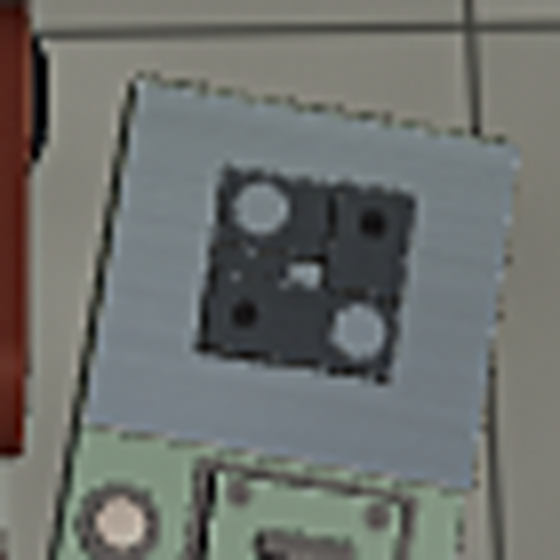

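The two brackets form one square pile (crop corners (225,165), (415,190), (385,380), (200,350)) centred on the pan, with bosses at opposite corners. Now the third bracket.

Run:
```python
from h import *
go(*loc((.6079,.1010,2.755),10,-29),.0265,2.755-np.pi)
```

```text
tool x,y,z mm [ -1.  -85.3 181.2] twist(.1rad; sign + about tool z) 1.95 or -29.5 j6 1.72
```

apply_moves(
  targets=[
    {"translation": [-0.01,-0.43,0],"twist": 0,"hand": 0.75},
    {"translation": [0,-0.42,0],"twist": 0,"hand": 0.75},
    {"translation": [0,0,0.35],"twist": 1,"hand": 0.75},
    {"translation": [0,0,0.4],"twist": 0.95,"hand": 0.75},
    {"translation": [0,0,0.3],"twist": 0,"hand": 0.75},
    {"translation": [0,0,0],"twist": 0,"hand": 0.75},
    {"translation": [0,0,0],"twist": 0,"hand": 0.75},
  ],
)

```text
time: 41.65
tool_pos: [0.6093, 0.1319, 0.1027]
tool_rot: [0.0, 0.982, -0.191, -0.0]
contact_force: [0.5, 0.5, 0.7]
gripper_width: 0.745
grasp_force: 0.0
```

Run:
```python
from h import *
go(*loc((.6079,.1010,2.755),10,-29),.0265,2.755-np.pi)
p,e=bracket((.607,.101),cams=('scene',)); print(p.round(4),e)
```

```text
tool x,y,z mm [ 0.4  0.2 76.2] twist(.1rad; sign + about tool z) 0.02 or -31.4 j6 2.05
[ 0.5062  0.1439 -1.0808] [0.4097222222222222]
```

apply_moves(
  targets=[
    {"translation": [0,0,0.4],"twist": 0,"hand": 0.75},
    {"translation": [0,0,0.2],"twist": 0,"hand": 0.75},
    {"translation": [0,0,0.16],"twist": 0,"hand": 0.75},
    {"translation": [0,0,0],"twist": 0,"hand": 0.7},
    {"translation": [0,0,0],"twist": 0,"hand": 0.3},
    {"translation": [0,0,0],"twist": 0,"hand": 0.3},
    {"translation": [0,0,0],"twist": 0,"hand": 0.3},
    {"translation": [0,0,0],"twist": 0,"hand": 0.3},
  ],
)

```text
time: 42.5
tool_pos: [0.6111, 0.1327, 0.0292]
tool_rot: [-0.001, 0.982, -0.191, 0.002]
contact_force: [-0.1, 0.1, 5.8]
gripper_width: 0.464
grasp_force: 61.4
```

apply_moves(
  targets=[
    {"translation": [0,0,-0.2],"twist": 0,"hand": 0.3},
    {"translation": [0,0,-0.4],"twist": 0,"hand": 0.3},
    {"translation": [0,0,-0.45],"twist": 0,"hand": 0.3},
    {"translation": [0,0,-0.45],"twist": 0,"hand": 0.3},
    {"translation": [0,0,0],"twist": -1,"hand": 0.3},
    {"translation": [0,0,0],"twist": -0.96,"hand": 0.3},
    {"translation": [0,0,0],"twist": 0,"hand": 0.3},
    {"translation": [0,0,0],"twist": 0,"hand": 0.3},
  ],
)

```text
time: 43.3
tool_pos: [0.6085, 0.1325, 0.1756]
tool_rot: [0.0, 0.995, -0.095, -0.001]
contact_force: [-0.3, -0.2, -2.7]
gripper_width: 0.465
grasp_force: 61.3
```

Run:
```python
from h import *
go(*loc((.580,-.183,2.9496),10,-29),.17,-.192)
```

```text
tool x,y,z mm [ 21.7 286.2   5.6] twist(.1rad; sign + about tool z) 0.02 or -31.4 j6 1.86
```

apply_moves(
  targets=[
    {"translation": [0.03,0.41,0],"twist": 0,"hand": 0.3},
    {"translation": [0.03,0.41,0],"twist": 0,"hand": 0.3},
    {"translation": [0.03,0.41,0],"twist": 0,"hand": 0.3},
    {"translation": [0.03,0.41,0],"twist": 0,"hand": 0.3},
    {"translation": [0.03,0.41,0],"twist": 0,"hand": 0.3},
    {"translation": [0.03,0.41,0],"twist": 0,"hand": 0.3},
    {"translation": [0.03,0.4,0],"twist": 0,"hand": 0.3},
    {"translation": [0,0,0.1],"twist": 0,"hand": 0.3},
  ],
)

```text
time: 44.1
tool_pos: [0.5765, -0.157, 0.1677]
tool_rot: [0.001, 0.995, -0.097, 0.001]
contact_force: [-0.2, 0.1, -3.4]
gripper_width: 0.466
grasp_force: 61.7
```

apply_moves(
  targets=[
    {"translation": [0,0,0.1],"twist": 0,"hand": 0.3},
    {"translation": [0,0,0],"twist": 0,"hand": 0.3},
    {"translation": [0,0,0],"twist": 0,"hand": 0.3},
    {"translation": [0,0,0],"twist": 0,"hand": 0.3},
  ],
)

```text
time: 44.5
tool_pos: [0.5766, -0.1512, 0.1567]
tool_rot: [-0.0, 0.996, -0.093, 0.0]
contact_force: [0.6, 0.1, -2.2]
gripper_width: 0.465
grasp_force: 61.7
```

Run:
```python
from h import *
go(*loc((.580,-.183,2.9496),10,-29),.1325,-.192)
```

```text
tool x,y,z mm [-0.6  1.6 24.2] twist(.1rad; sign + about tool z) 0.05 or -31.4 j6 1.38
```

apply_moves(
  targets=[
    {"translation": [-0.01,0.02,0.1],"twist": 0.05,"hand": 0.3},
    {"translation": [0,0,0.1],"twist": 0,"hand": 0.3},
    {"translation": [0,0,0.02],"twist": 0,"hand": 0.3},
    {"translation": [0,0,0],"twist": 0,"hand": 0.3},
  ],
)

```text
time: 44.9
tool_pos: [0.5747, -0.1538, 0.1339]
tool_rot: [-0.0, 0.995, -0.096, -0.001]
contact_force: [0.2, 0.3, -3.1]
gripper_width: 0.467
grasp_force: 61.7
```

apply_moves(
  targets=[
    {"translation": [0,0,0.02],"twist": 0,"hand": 0.3},
    {"translation": [0,0,0],"twist": 0,"hand": 0.3},
  ],
)

```text
time: 45.1
tool_pos: [0.5753, -0.1542, 0.1332]
tool_rot: [0.0, 0.995, -0.097, 0.0]
contact_force: [-0.7, 0.3, 0.5]
gripper_width: 0.469
grasp_force: 62.1
```

apply_moves(
  targets=[
    {"translation": [0,0,0.01],"twist": 0,"hand": 0.3},
    {"translation": [0,0,0],"twist": 0,"hand": 0.3},
  ],
)

```text
time: 45.3
tool_pos: [0.5753, -0.1542, 0.1332]
tool_rot: [0.0, 0.995, -0.096, 0.0]
contact_force: [-3.7, 2.1, 6.7]
gripper_width: 0.462
grasp_force: 62.6
```

Run:
```python
from h import *
go(*loc((.580,-.183,2.9496),10,-29),.1325,-.192)
```

```text
tool x,y,z mm [ 0.1 -1.6  0.7] twist(.1rad; sign + about tool z) -0.01 or 31.4 j6 1.38
```

apply_moves(
  targets=[
    {"translation": [0,0,-0.02],"twist": 0,"hand": 0.3},
    {"translation": [0,-0.012,0],"twist": 0,"hand": 0.3},
    {"translation": [0,0,0.01],"twist": 0,"hand": 0.3},
    {"translation": [0,0,0],"twist": 0,"hand": 0.3},
  ],
)

```text
time: 45.7
tool_pos: [0.5754, -0.1529, 0.1332]
tool_rot: [-0.0, 0.995, -0.096, 0.0]
contact_force: [-2.8, 0.7, 4.0]
gripper_width: 0.464
grasp_force: 62.4
```

apply_moves(
  targets=[
    {"translation": [0,0,0],"twist": 0,"hand": 0.5},
    {"translation": [0,0,0],"twist": 0,"hand": 0.6},
    {"translation": [0,0,0],"twist": 0,"hand": 0.6},
    {"translation": [0,0,-0.1],"twist": 0,"hand": 0.6},
    {"translation": [0,0,-0.3],"twist": 0,"hand": 0.75},
    {"translation": [0,0,-0.5],"twist": 0,"hand": 0.75},
    {"translation": [0,-0.4,0],"twist": 0,"hand": 0.75},
    {"translation": [0,-0.4,0],"twist": 0,"hand": 0.75},
  ],
)

```text
time: 46.5
tool_pos: [0.5922, -0.0747, 0.2267]
tool_rot: [0.0, 0.995, -0.098, 0.003]
contact_force: [0.4, 0.2, -1.6]
gripper_width: 0.752
grasp_force: 0.0
```

apply_moves(
  targets=[
    {"translation": [-0.1,-0.45,0],"twist": 0,"hand": 0.75},
    {"translation": [-0.1,-0.45,0],"twist": 0,"hand": 0.75},
    {"translation": [-0.1,-0.45,0],"twist": 0,"hand": 0.75},
    {"translation": [-0.1,-0.45,0],"twist": 0,"hand": 0.75},
    {"translation": [0,0,0],"twist": 0,"hand": 0.75},
    {"translation": [0,0,0],"twist": 0,"hand": 0.75},
  ],
)

```text
time: 47.1
tool_pos: [0.586, 0.1108, 0.2233]
tool_rot: [0.0, 0.995, -0.095, 0.001]
contact_force: [0.3, -0.1, -0.2]
gripper_width: 0.749
grasp_force: 0.0
```

Run:
```python
from h import *
a=[]
for n,c in (('top',(345,165,415,235)),('scene',(200,160,300,260))):
    im=grab_frame(n)[c[1]:c[3],c[0]:c[2]]; a.append(cv2.resize(im,(390,390),interpolation=cv2.INTER_CUBIC))
b=cv2.resize(grab_frame('scene')[130:300,180:540],(780,200))
cv2.imwrite('pics/f.png',np.vstack([np.hstack(a),b])[:,:,::-1])
T=lambda k:[b*[(-1)**k,(-1)**k,1]-[0,0,.014*k] for b in BR]
for c in('top','scene'):
    p,e=fit(T(0)+T(1)+T(2),m_br,(.58,-.183),.111,[2.8,3],cams=(c,),ign=BOSS); print(p.round(4),e)
```

```text
[ 0.5798 -0.1823  2.9382] [0.10948319116909182]
[ 0.581  -0.1839  2.9851] [0.10861929208322076]
```

View pics/f.png

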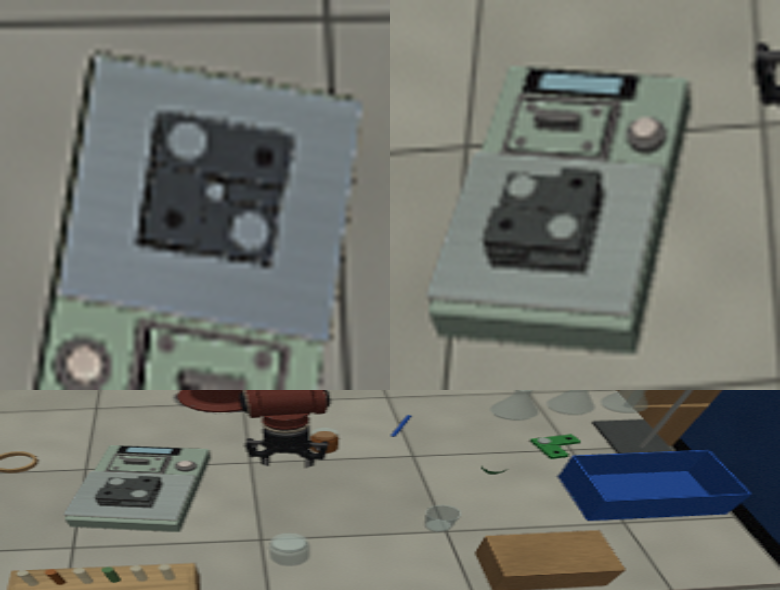

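The pile of three is square, level and centred, with the bosses up and the elbows alternating. The cover is flush, no other dark bracket is in view, and the jars and beaker are standing where they were. Handing in.

```bash
python3 -c "
from plant import *
print(job_done())"
```

```text
the job is handed in; nothing more can be done
None
```

The job is handed in: the cover is clipped home at all four corners, the zero key was pressed down with the pan empty, and all three brackets present are stacked on the middle of the pan, each turned half round from the one below; the verdict was not shown to me.

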